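# Right a fallen bottle against a bench stop

## Task

The small dark bottle has fallen over in front of the bench stop. Without lifting it off the table, first push it, still lying, foot first against the steel fence of the stop until it bears on it; then, slowly and keeping the foot bearing on the fence, push its top end up and towards the fence until it stands; leave it standing upright on its foot, close against the fence. Bear on the fence only gently, do not shove it, and leave the two jars and the other things on the table as they are.

Things in the scene. Friction and masses are not known exactly. Their poses are not given: they have to be found in the camera images.
- bottle_centre (a point): Dark brown bottle with black screw cap, a plain cylinder 34 mm in diameter, 81 mm long (cap: last 13 mm), 0.12 to 0.21 kg, lying at the start. Point on its axis, 40.5 mm from either end; z runs from foot to cap. At the start its foot looks to the fence, within 0.2 rad of square. Gripped lightly (5 to 10 N) by the cap end it can turn in the pads. It rights itself from leans under about 0.2 rad.
- bottle_foot (a point): Centre of the flat underside of the same bottle; z runs from foot to cap. 17 mm high when the bottle lies, 0 when it stands; while it turns up on the edge of its foot it is never higher than 17 mm. At the start 20 to 80 mm from the fence.
- stop: Adjustable bench stop fixed to the table: aluminium bed plate with a steel fence. Origin on the table top; x points to the back (the bottle is on the -x side), y along the fence, z up. The fence's working face looks to -x and is square to x, but stands anywhere from x = -16 to +16 mm of this frame, differently each time and not measured: feel for it. Bear on it with well under 15 N.
- stop_bed (a point): Point on the stop's bed, 40 mm behind the stop's origin (in x), 8 mm high. The fence is an upright plate 200 mm long along y (centred on the origin), 6 mm thick, its top 45 mm above the table. 60 mm behind its face are two black thumb nuts up to 35 mm high.
- white_jar: Bystander: white jar with red cap, 47 mm diameter, 76 mm tall, standing beyond the left end of the fence. Origin under its foot. Leave alone.
- squat_jar: Bystander: squat blue-grey jar with white lid, 51 mm diameter, 61 mm tall, standing on the robot's side, left of the bottle. Origin under its foot. Leave alone.
- tape_ring: Bystander: small dark roll of tape, 53 mm diameter, 19 mm high, lying flat before the white tray. Origin under it. Leave alone.
- spool: Bystander: standing thread spool, 34 mm diameter, 48 mm tall, before the white tray. Origin under it. Leave alone.
There are look-alikes about, which are no part of the job. Leave any green or yellow look-alike of the part that bears bottle_centre alone.

How it is judged:
By the outcome, as a careful person would: the job done as asked, in the order asked, and still so for the second after the job is handed in, with the robot touching nothing.
It also fails if it takes over 61 s, if anything falls off the work surface, if the arm or the gripper's body presses on something with over 40 N, if the wrist force passes 120 N, or if a joint passes its speed limit or range.

## Robot

A 6-joint arm with a two-finger parallel gripper is mounted at the origin on the work surface; the furniture and walls round the work are solid. World frame = base frame: x ahead of the robot, y to its left, z up, the work surface at z = 0. Lengths are in m, angles in rad, forces in N, time in s.
With the tool pointing down it reaches from about 0.25 to 0.775 m from the base axis. Payload 4 kg.
Tool frame: the origin (TCP) lies at the very end of the fingers, on their centre line; the grasp point (between the pads) lies hold_point_z behind it (hold_point_z is the distance from the TCP to the grasp point, in m); z points along the fingers, y is the direction in which the jaws open and shut (so a half turn about z gives the same grasp; the last joint's range is limited). The gripper opens to 94 mm and grips with 3 to 60 N. Pads are 16 mm wide; open, the fingers measure 119 mm over their backs; the gripper's body (75 mm by 177 mm) begins 78 mm behind the grasp point.
Start: joints at [-1.225, 0.087, 1.371, -0, 1.684, -0.103], TCP at [0.239, -0.496, 0.182] pointing down, gripper open.
Joint ranges: [-3.1, 3.1], [-0.76, 2.03], [0.27, 2.55], [-1.08, 4.22], [0.17, 2.65], [-2.57, 2.57]. Speed limits (rad/s): [2.79, 2.79, 3.14, 3.14, 3.14, 3.14].

## Interface

Orientations are given as [roll, pitch, yaw] about the fixed x, y, z axes, in that order (R = Rz(yaw) Ry(pitch) Rx(roll)).
In Python, from bench import * gives the robot as it stands.
- The arm moves only by the tool step_arm, never from a script. Its argument "increments" is text: rows parted by semicolons, each of 6 numbers parted by spaces: the shift along the tool's x, y, z in cm, then the turn, a rotation vector about the tool's x, y, z in rad. A call has 1 to 5 rows; each row shifts and turns the commanded pose from where the row before left it, along the tool's axes as they then stand; what a row does not reach is not made up. A row lasts 1/10 s, in which the tool goes at most 50 mm and 8.59 degrees, less where a joint would pass 70% of its speed; a pose out of reach is approached as far as the arm can. A call is refused whole if a number of a shift passes 5 or a number of a turn 0.15, either way. A call with a gripper value outside its range is refused whole. "claw" is the gripper's target within -1 to 1 (shut at 1, half-way at 0, fully open at -1), set as the call begins (left out, the last holds). The fingers move at their own pace and stop on an object; the grip force is fixed at half the most. Time passes only in rows, so rows that do not move let the fingers close. It gives the time, the measured TCP pose, the force and the opening at its end, in the units of the state.
- get_obs(): the state, without advancing time (a new reading comes with each control period).
- snapshot(name): name is "side" or "top"; returns the picture (384x512x3 uint8, red, green, blue); there is no depth.
- calibration(name): a dict with "camera_matrix" (3x3 intrinsics, pixels), "eye" and "orientation" of the camera in the world. Camera axes: x right, y up, looking along -z (the intrinsics and any distortion apply to the point x, -y, -z); pixel columns grow to the right and rows downward; lengths in m; the calibration is good to about 2 mm. A picture is of the moment at which its call begins. calibration takes no time and is no camera call.
- close_job(): hands the job in, once; it reports no verdict.
The state is a dict: "time": time; "joint_positions": joint angles; "qvel": joint speeds; "joint_torque": joint torques, N m; "tool_pos": TCP position; "ee_rot": TCP orientation; "wrist_force": force on the tool from outside, world axes, zero at the start; "wrist_torque": the same for the moment, N m; "width": finger opening in m.
Only numpy, scipy, OpenCV 4.12 (cv2) and the standard library are available. Lean on these libraries where they do the work, as an engineer would, in place of code of your own. Each camera call takes 0.05 s, during which the arm holds its last target. There are 200 camera calls.

## Working session

There is one attempt and no reset: what is moved stays moved. The work goes in short steps, Python scripts to look and compute and a tool call to move; the robot and the scene stay as the last step left them, time stands still between calls to the robot, and variables do not carry over. Pictures are saved under pics/ and viewed, about 8 in all and at most 12, crops included, and the job is handed in when it is done.

Besides the shell and the picture viewer there is one more tool, called as name(argument=value, ...), one argument or row to a line, values as JSON. step_arm: Moves the arm, as the interface text tells. Its arguments: {"type":"object","properties":{"increments":{"type":"string"},"claw":{"type":"number"}},"required":["increments"]}

```bash
ls; mkdir -p pics; python3 - <<'E'
from bench import *
import cv2,numpy as np
print(get_obs())
for n in("side","top"):
    im=snapshot(n);cv2.imwrite(f"pics/{n}0.png",im[:,:,::-1]);print(calibration(n))
E
```

```text
pics
{'time': 0.0, 'joint_positions': array([-1.22506855e+00,  8.79349996e-02,  1.37223911e+00,  1.71114755e-05,
        1.68361185e+00, -1.03072145e-01]), 'qvel': array([ 1.05429483e-03,  8.23224017e-04,  9.25959949e-04,  1.72129055e-03,
        2.06215340e-03, -4.82900250e-05]), 'joint_torque': array([ 5.96194732e-04, -3.40174198e+01, -3.02434158e+01,  7.17029767e-02,
        3.28429160e-02, -1.71372676e-04]), 'tool_pos': array([ 0.23844631, -0.49495432,  0.18042286]), 'ee_rot': array([-3.13941274e+00, -2.42585389e-04,  4.48801566e-01]), 'wrist_force': array([ 0.34407697,  0.27525933, -0.26837511]), 'wrist_torque': array([ 0.01156301,  0.01167458, -0.0275489 ]), 'width': 0.09400445967626977}
{'camera_matrix': array([[359.04033622,   0.        , 260.75507907],
       [  0.        , 359.04033622, 184.40129799],
       [  0.        ,   0.        ,   1.        ]]), 'eye': array([0.44629234, 0.85637118, 0.59220317]), 'orientation': array([ 0.90579657, -0.00674462, -3.08364922])}
{'camera_matrix': array([[348.40995901,   0.        , 261.95372419],
       [  0.        , 348.40995901, 197.8404519 ],
       [  0.        ,   0.        ,   1.        ]]), 'eye': array([0.31865611, 0.19626676, 0.88011827]), 'orientation': array([ 0.18180905, -0.02036416, -1.56467809])}
```

View pics/side0.png

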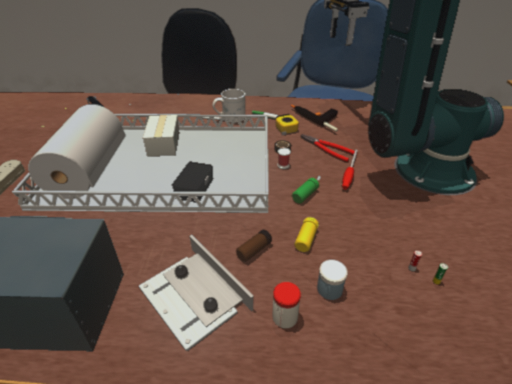

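View pics/top0.png

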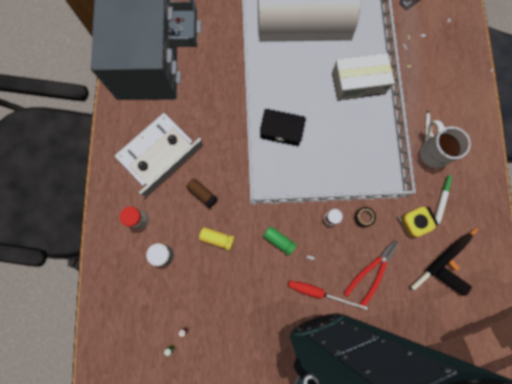

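Candidates in the top view are dark brown at (202,193), yellow look-alike at (217,239), green look-alike at (280,241), and the black box in the tray at (283,127). The dark brown one by the fence matches. Next I'll check it in a crop and measure.

```bash
cat > h.py <<'E'
from bench import *
import cv2,numpy as np
from scipy.spatial.transform import Rotation as R
def cam(n):
    c=calibration(n);return c["camera_matrix"],np.array(c["eye"]),R.from_euler('xyz',c["orientation"]).as_matrix()
def ray(n,uv,z):
    K,e,M=cam(n);uv=np.atleast_2d(np.array(uv,float))
    d=np.c_[(uv[:,0]-K[0,2])/K[0,0],-(uv[:,1]-K[1,2])/K[1,1],-np.ones(len(uv))]@M.T
    return e+d*((z-e[2])/d[:,2])[:,None]
def proj(n,P):
    K,e,M=cam(n);q=(np.atleast_2d(P)-e)@M
    return np.c_[K[0,2]-K[0,0]*q[:,0]/q[:,2],K[1,2]+K[1,1]*q[:,1]/q[:,2]]
def crop(n,im,x,y,w,h,s,name):
    cv2.imwrite(f"pics/{name}.png",cv2.resize(im[y:y+h,x:x+w,::-1],None,fx=s,fy=s,interpolation=cv2.INTER_CUBIC))
E
python3 - <<'E'
from h import *
t=cv2.imread("pics/top0.png")[:,:,::-1];s=cv2.imread("pics/side0.png")[:,:,::-1]
a=cv2.resize(t[100:220,100:240],None,fx=4,fy=4,interpolation=cv2.INTER_CUBIC)
b=cv2.resize(s[200:300,190:320],None,fx=4,fy=4,interpolation=cv2.INTER_CUBIC)
b=cv2.resize(b,(240,185));a=a
o=np.zeros((480,800,3),np.uint8);o[:,:560]=a;o[:185,560:]=b
cv2.imwrite("pics/c1.png",o[:,:,::-1])
print(ray("top",[[202,193],[217,239],[133,217],[158,255]],.017).round(3), ray("side",[[254,246]],.017).round(3))
sub=t[170:215,180:225].astype(int)
print(sub.sum(2)[::4,::4])
for n,im,w in(("top",t,(180,170,45,45)),("side",s,(228,222,50,48))):
    x,y,W,H=w;m=(im[y:y+H,x:x+W].astype(int).sum(2)<135).astype(np.uint8)
    k,l,st,c=cv2.connectedComponentsWithStats(m);i=1+st[1:,4].argmax()
    ys,xs=np.where(l==i);r=cv2.minAreaRect(np.c_[xs+x,ys+y].astype(np.float32));print(n,r,st[i]);print(ray(n,cv2.boxPoints(r),.017).round(4))
E
```

```text
[[0.488 0.331 0.017]
 [0.373 0.29  0.017]
 [0.426 0.499 0.017]
 [0.334 0.432 0.017]] [[0.487 0.337 0.017]]
[[307 308 291 290 301 292 307 295 302 299 311 287]
 [311 296 316 298 301 298 306 308 298 307 313 313]
 [320 301 319 258 268 313 304 318 307 305 311 299]
 [304 299 249 200 176 233 308 305 300 300 314 298]
 [305 292 159 195 200 179 228 304 301 296 310 296]
 [308 293 185 147 190 202 182 197 289 296 308 299]
 [296 304 297 184 139 184 200 182 180 282 284 300]
 [314 310 307 295 215 137 178 164  87 117 286 299]
 [302 316 307 301 296 245 120  87  75 173 291 296]
 [288 296 295 295 298 309 260  82 197 292 297 298]
 [296 296 305 318 304 305 306 275 301 300 293 288]
 [308 299 301 317 306 298 304 311 313 293 284 286]]
top ((209.00003051757812, 199.50001525878906), (12.020814895629883, 12.020814895629883), 45.0) [21 26 16 12 95]
[[0.4717 0.3338 0.017 ]
 [0.4937 0.3133 0.017 ]
 [0.4721 0.2913 0.017 ]
 [0.4504 0.3118 0.017 ]]
side ((254.39537048339844, 245.99945068359375), (15.321561813354492, 38.124229431152344), 51.63251495361328) [  9   8  34  32 270]
[[0.5261 0.3558 0.017 ]
 [0.4671 0.2824 0.017 ]
 [0.4447 0.3175 0.017 ]
 [0.5032 0.3862 0.017 ]]
```

View pics/c1.png

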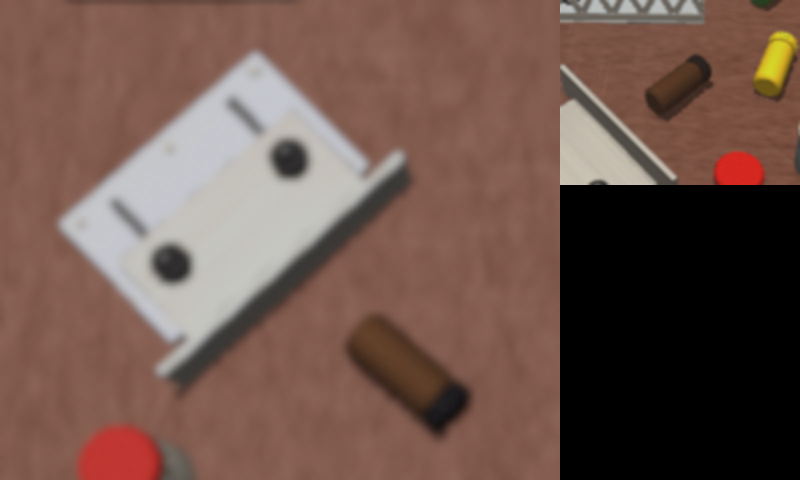

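```bash
python3 - <<'E'
from h import *
t=cv2.imread("pics/top0.png")[:,:,::-1];s=cv2.imread("pics/side0.png")[:,:,::-1]
for n,im,w,th in(("top",t,(180,170,45,45),235),("side",s,(230,222,48,48),150)):
    x,y,W,H=w;m=(im[y:y+H,x:x+W].astype(int).sum(2)<th).astype(np.uint8)
    k,l,st,c=cv2.connectedComponentsWithStats(m);i=1+st[1:,4].argmax()
    ys,xs=np.where(l==i);r=cv2.minAreaRect(np.c_[xs+x,ys+y].astype(np.float32));p=cv2.boxPoints(r);print(n,r,st[i])
    w=ray(n,np.r_[p,[r[0]]],.017);print(w.round(4))
c=lambda q:(np.array(q)-1.5)/4+100
f=ray("top",c([[173,382],[408,165]]),.045);print("fence front top",f.round(4))
print("bed back",ray("top",c([[60,225],[258,52]]),.008).round(4))
d=f[1]-f[0];print(np.degrees(np.arctan2(d[1],d[0])),np.linalg.norm(d))
# cap end / foot end along axis in world: cap pixels
m=(t.astype(int).sum(2)<135);ys,xs=np.where(m[170:215,180:225]);print("cap",ray("top",[[xs.mean()+180,ys.mean()+170]],.017))
for n,q in(("white",(133,217)),("squat",(158,255))): print(n,ray("top",[q],.07).round(3))
E
```

```text
top ((201.6239013671875, 193.3583984375), (34.33631134033203, 15.145606994628906), 41.18592834472656) [  6   9  32  31 502]
[[0.5014 0.3771 0.017 ]
 [0.5312 0.3533 0.017 ]
 [0.4735 0.2862 0.017 ]
 [0.4444 0.3102 0.017 ]
 [0.4874 0.3316 0.017 ]]
side ((254.77969360351562, 246.95297241210938), (17.801015853881836, 38.6978645324707), 50.710594177246094) [  7   8  35  34 412]
[[0.527  0.3572 0.017 ]
 [0.4682 0.2813 0.017 ]
 [0.4418 0.3215 0.017 ]
 [0.5002 0.3918 0.017 ]
 [0.4851 0.3396 0.017 ]]
fence front top [[0.4762 0.4689 0.045 ]
 [0.6158 0.3322 0.045 ]]
bed back [[0.5855 0.5604 0.008 ]
 [0.7061 0.4401 0.008 ]]
-44.39277901008057 0.19548802326969375
cap [[0.46984359 0.31518617 0.017     ]]
white [[0.42 0.48 0.07]]
squat [[0.333 0.417 0.07 ]]
```

The crop confirms the choice: a brown bottle with black cap, foot towards the fence, in the top view (cap ≈(209,199), foot ≈(191,184)). The fence normal is about 45.5°, the bottle axis about 49.5°, and the gap about 49 mm.

```bash
cat >> h.py <<'E'
YAW=0.794
N=np.array([np.cos(YAW),np.sin(YAW),0]);T=np.array([np.sin(YAW),-np.cos(YAW),0])
def tool(alpha): # tool pitched alpha toward fence
    return (R.from_euler('z',YAW)*R.from_euler('x',np.pi)*R.from_euler('y',alpha))
def plan(pos,alpha,o=None):
    o=o or get_obs();r=R.from_euler('xyz',o["ee_rot"]);g=tool(alpha)
    print("now",o["tool_pos"].round(4),"shift cm",(r.inv().apply(pos-o["tool_pos"])*100).round(2),"rotvec",(r.inv()*g).as_rotvec().round(3))
E
python3 - <<'E'
import bench;print([ (k,getattr(bench,k)) for k in dir(bench) if not k.startswith('__')])
from h import *
plan(np.array([.43,.27,.17]),0)
E
```

```text
[('IKError', <class 'bench.IKError'>), ('calibration', <function make.<locals>.<lambda> at 0x7fd2e9320680>), ('close_job', <function connect.<locals>.done at 0x7fd2e9297740>), ('get_obs', <function make.<locals>.<lambda> at 0x7fd2e93205e0>), ('hold_point_z', 0.0188), ('snapshot', <function make.<locals>.drawn_camera at 0x7fd2e93200e0>)]
now [ 0.2385 -0.495   0.1806] shift cm [ 50.45 -60.61   1.18] rotvec [-0.002 -0.001 -0.345]
```

step_arm(
  increments="3.2 -3.8 0 0 0 0; 3.2 -3.8 0 0 0 0; 3.2 -3.8 0 0 0 0; 3.2 -3.8 0 0 0 0; 3.2 -3.8 0 0 0 0",
  claw=0.1,
)

```text
time: 0.6
tool_pos: [0.3002, -0.2529, 0.181]
ee_rot: [-3.141, -0.0, 0.448]
wrist_force: [0.9, 0.4, -0.8]
width: 0.0572
```

step_arm(
  increments="3.2 -3.8 0 0 0 0; 3.2 -3.8 0 0 0 0; 3.2 -3.8 0 0 0 0; 3.2 -3.8 0 0 0 0; 3.2 -3.8 0 0 0 0",
)

```text
time: 1.1
tool_pos: [0.3618, -0.0124, 0.1814]
ee_rot: [3.141, -0.0, 0.448]
wrist_force: [0.7, -0.3, 0.4]
width: 0.0422
```

step_arm(
  increments="3 -3.8 0 0 0 0; 3 -3.8 0 0 0 0; 3 -3.8 0 0 0 0; 3 -3.8 0 0 0 0; 0 0 0 0 0 0",
)

```text
time: 1.6
tool_pos: [0.4037, 0.1794, 0.1804]
ee_rot: [-3.139, 0.001, 0.457]
wrist_force: [-0.1, 0.1, 0.1]
width: 0.0424
```

step_arm(
  increments="0 0 0 0 0 -0.115; 0 0 0 0 0 -0.115; 0 0 0 0 0 -0.115; 0 0 0 0 0.12 0; 0 0 0 0 0.12 0",
)

```text
time: 2.1
tool_pos: [0.4047, 0.1744, 0.1811]
ee_rot: [3.141, -0.243, 0.795]
wrist_force: [-0.3, 0.4, 0.2]
width: 0.0424
```

step_arm(
  increments="0 0 0 0 0.12 0; 0 0 0 0 0.12 0; 0 0 0 0 0.12 0; 0 0 0 0 0 0; 0 0 0 0 0 0",
)

```text
time: 2.6
tool_pos: [0.4043, 0.1733, 0.1814]
ee_rot: [3.141, -0.599, 0.791]
wrist_force: [0.2, -0.2, 0.1]
width: 0.0425
```

```bash
python3 - <<'E'
from h import *
P=np.array([.4644,.3078,0]);z=np.array([0,0,1])
print(get_obs())
plan(P+N*.0073+z*.065,.6);plan(P+N*.0073+z*.0063,.6)
E
```

```text
{'time': 2.6, 'joint_positions': array([-0.1307236 , -0.61376347,  2.04239484,  0.47767576,  1.34824123,
        0.62963816]), 'qvel': array([ 0.04893191,  0.0357154 , -0.07175304,  0.00561762, -0.0065179 ,
       -0.00143464]), 'joint_torque': array([-7.16768559e-01, -7.31920078e+00, -3.00821865e+01,  1.78253632e+00,
       -1.24881629e+00, -2.46583123e-02]), 'tool_pos': array([0.40426474, 0.17331553, 0.18135952]), 'ee_rot': array([ 3.14092904, -0.59855315,  0.79074148]), 'wrist_force': array([ 0.20895948, -0.20274954,  0.09074675]), 'wrist_torque': array([-0.13378862,  0.13930197, -0.00769078]), 'width': 0.042516136545567185}
now [0.4043 0.1733 0.1814] shift cm [ 5.44 -5.2  17.79] rotvec [ 0.003  0.001 -0.003]
now [0.4043 0.1733 0.1814] shift cm [ 2.13 -5.2  22.64] rotvec [ 0.003  0.001 -0.003]
```

step_arm(
  increments="1.1 -1.04 3.5 0 0 0; 1.1 -1.04 3.5 0 0 0; 1.1 -1.04 3.5 0 0 0; 1.1 -1.04 3.5 0 0 0; 1.0 -1.04 3.4 0 0 0",
  claw=-0.1,
)

```text
time: 3.1
tool_pos: [0.4688, 0.3168, 0.0693]
ee_rot: [3.139, -0.601, 0.799]
wrist_force: [-0.0, 0.2, 1.0]
width: 0.0519
```

```bash
python3 - <<'E'
from h import *
P=np.array([.4644,.3078,0]);z=np.array([0,0,1])
for n in("top","side"):
    im=snapshot(n); u,v=proj(n,P)[0].astype(int); crop(n,im,u-60,v-60,120,120,3.3,n+"1")
a=cv2.imread("pics/top1.png");b=cv2.imread("pics/side1.png");cv2.imwrite("pics/c2.png",np.hstack([a,b]))
plan(P+N*.0073+z*.065,.6);plan(P+N*.0073+z*.0063,.6)
E
```

```text
now [0.4658 0.3169 0.0647] shift cm [ 0.01  0.54 -0.04] rotvec [-0.006  0.007  0.004]
now [0.4658 0.3169 0.0647] shift cm [-3.27  0.55  4.83] rotvec [-0.006  0.007  0.004]
```

View pics/c2.png

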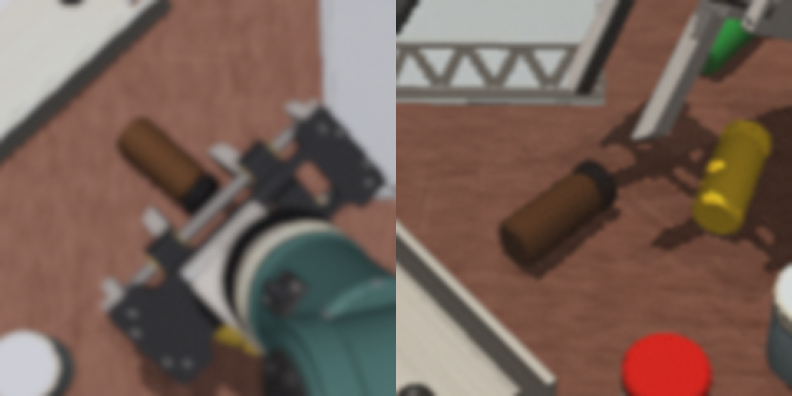

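The cap lies between the open fingers, which show at about (155,222) and (225,160) in the left half of the picture. The yellow look-alike is clear behind them. I'll descend.

step_arm(
  increments="0 0.55 0 0 0.005 0; -1.1 0 1.6 0 0 0; -1.1 0 1.6 0 0 0; -1.05 0 1.55 0 0 0; 0 0 0 0 0 0",
)

```text
time: 3.7
tool_pos: [0.4709, 0.3085, 0.0098]
ee_rot: [-3.141, -0.602, 0.793]
wrist_force: [0.4, -0.0, 0.4]
width: 0.0517
```

```bash
python3 - <<'E'
from h import *
P=np.array([.4644,.3078,0]);z=np.array([0,0,1])
print(get_obs()["wrist_force"]);plan(P+N*.0073+z*.0063,.6)
E
```

```text
[ 0.44464266 -0.00335855  0.4145514 ]
now [0.4709 0.3085 0.0098] shift cm [-0.01 -0.41  0.41] rotvec [-0.    -0.002 -0.001]
```

step_arm(
  increments="0 -0.3 0.2 0 0 0; 0 0 0 0 0 0; 0 0 0 0 0 0",
)

```text
time: 4.0
tool_pos: [0.4713, 0.3126, 0.0113]
ee_rot: [3.14, -0.608, 0.795]
wrist_force: [0.5, -0.5, -0.5]
width: 0.0518
```

```bash
python3 - <<'E'
from h import *
P=np.array([.4644,.3078,0]);z=np.array([0,0,1])
plan(P+N*.0073+z*.0063,.6)
for n in("top","side"):
    im=snapshot(n); u,v=proj(n,P)[0].astype(int); crop(n,im,u-60,v-60,120,120,3.3,n+"1")
    plan(P+N*.0073+z*.0063,.6)
E
```

```text
now [0.4713 0.3126 0.0113] shift cm [-0.36 -0.16  0.35] rotvec [ 0.001 -0.008  0.001]
now [0.4711 0.3125 0.0109] shift cm [-0.33 -0.14  0.34] rotvec [ 0.001 -0.007  0.001]
now [0.4709 0.3125 0.0106] shift cm [-0.29 -0.14  0.32] rotvec [ 0.001 -0.007  0.001]
```

step_arm(
  increments="-0.2 -0.1 0.2 0 0 0; 0 0 0 0 0 0; 0 0 0 0 0 0; 0 0 0 0 0 0",
  claw=0.2,
)

```text
time: 4.5
tool_pos: [0.4689, 0.3125, 0.0063]
ee_rot: [3.142, -0.605, 0.794]
wrist_force: [0.4, -0.1, -0.4]
width: 0.0377
```

step_arm(
  increments="0 0 0 0 0 0; 0 0 0 0 0 0; 0 0 0 0 0 0; 0 0 0 0 0 0; 0 0 0 0 0 0",
  claw=0.3,
)

```text
time: 5.0
tool_pos: [0.469, 0.3125, 0.0064]
ee_rot: [3.141, -0.605, 0.794]
wrist_force: [-0.0, -0.6, 0.5]
width: 0.0332
```

```bash
python3 - <<'E'
from h import *
P=np.array([.4644,.3078,0])
o=get_obs();print(o["wrist_force"],o["wrist_torque"],o["tool_pos"])
for n in("top","side"):
    im=snapshot(n); u,v=proj(n,P)[0].astype(int); crop(n,im,u-60,v-60,120,120,3.3,n+"1")
a=cv2.imread("pics/top1.png");b=cv2.imread("pics/side1.png");cv2.imwrite("pics/c3.png",np.hstack([a,b]))
E
```

```text
[-0.02580832 -0.64369321  0.48886862] [-0.16673614  0.13585521 -0.003866  ] [0.46904541 0.31253816 0.00644719]
```

View pics/c3.png

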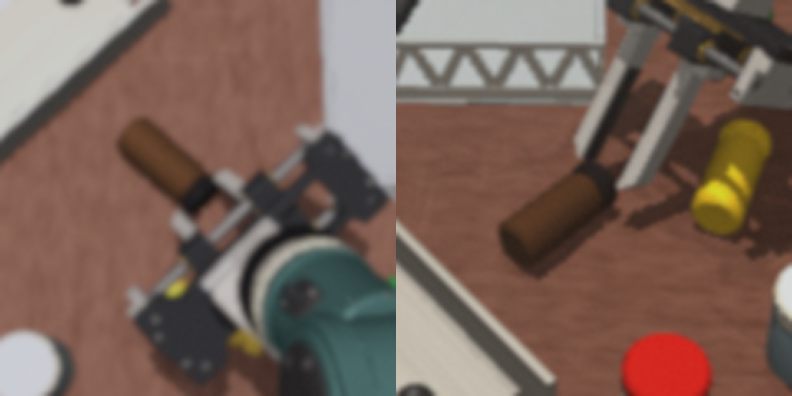

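```bash
python3 - <<'E'
from h import *
P=np.array([.4644,.3078,0]);o=get_obs();t=o["tool_pos"]
for n,off in(("top",0),("side",396)):
    u0,v0=proj(n,P)[0].astype(int)-60
    for k in(-.017,0,.017):
        q=proj(n,t+k*T)[0];print(n,k,((q-[u0,v0])*3.3+[off,0]).round())
    e=np.array([.4605,.3032,.017]);f=np.array([.5127,.3638,.017])
    print("capend,foot",((proj(n,[e,f])-[u0,v0])*3.3+[off,0]).round())
E
```

```text
top -0.017 [177. 208.]
top 0 [193. 193.]
top 0.017 [209. 177.]
capend,foot [[203. 201.]
 [126. 133.]]
side -0.017 [605. 213.]
side 0 [587. 199.]
side 0.017 [570. 185.]
capend,foot [[601. 178.]
 [514. 244.]]
```

```bash
python3 - <<'E'
from h import *
o=get_obs();t=o["tool_pos"];zt=R.from_euler('xyz',o["ee_rot"]).as_matrix()[:,2];out=[]
for n in("top","side"):
    im=snapshot(n);u0,v0=proj(n,t)[0].astype(int)-28;print(n,u0,v0)
    c=cv2.resize(im[v0:v0+56,u0:u0+56],None,fx=7,fy=7,interpolation=cv2.INTER_CUBIC)
    for k in(-.017,.017):
        for b,col in((0,(255,0,0)),(.0188,(0,255,0))):
            q=((proj(n,t+k*T-b*zt)[0]-[u0,v0]+.5)*7).astype(int);cv2.circle(c,tuple(q.tolist()),3,col,-1)
    out.append(c)
cv2.imwrite("pics/c4.png",np.hstack(out)[:,:,::-1])
E
```

```text
top 181 173
side 234 213
```

View pics/c4.png

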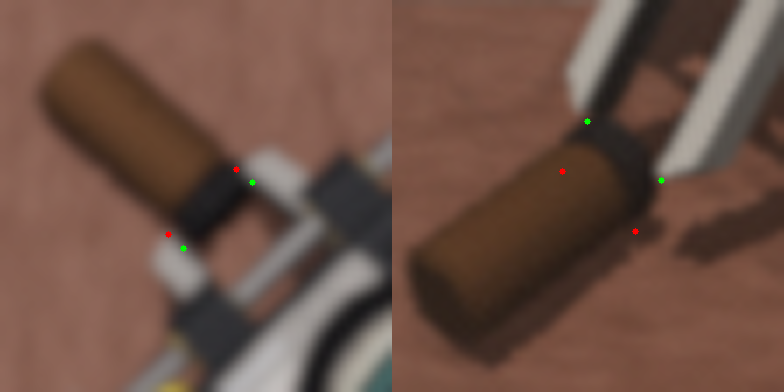

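```bash
cat >> h.py <<'E'
def tri(ut,us):
    A=[];b=[]
    for n,u in(("top",ut),("side",us)):
        e=cam(n)[1];d=ray(n,u,0)[0]-e;d/=np.linalg.norm(d);M=np.eye(3)-np.outer(d,d);A.append(M);b.append(M@e)
    p,res,_,_=np.linalg.lstsq(np.vstack(A),np.hstack(b),rcond=None);return p.round(4),np.sqrt(res).round(4)
E
python3 - <<'E'
from h import *
t=get_obs()["tool_pos"]
T7=lambda x,y:((x+.5)/7+181-.5,(y+.5)/7+173-.5)
S7=lambda x,y:((x+.5-392)/7+234-.5,(y+.5)/7+213-.5)
for nm,a,b in(("near",(165,240),(662,175)),("far",(258,158),(580,112)),("cap end far top",(247,183),(640,150)),("foot",(55,75),(440,270))):
    p,r=tri(T7(*a),S7(*b));d=p-t;print(nm,p,r,"rel n,t,z",(d@N).round(4),(d@T).round(4),d[2].round(4))
E
```

```text
near [0.4501 0.3222 0.03  ] [0.0014] rel n,t,z -0.0064 -0.0203 0.0236
far [0.4788 0.2912 0.0248] [0.0041] rel n,t,z -0.0084 0.0219 0.0184
cap end far top [0.4652 0.2966 0.0165] [0.0126] rel n,t,z -0.014 0.0085 0.0101
foot [0.5117 0.3635 0.0284] [0.0017] rel n,t,z 0.0663 -0.0053 0.022
```

The near fingertip triangulates about 20 mm above and behind the reported TCP, so the fingers closed over the cap without touching it, and the bottle hasn't moved. I'll open, go forward 8 mm, and lower in small steps while watching the force.

step_arm(
  increments="0 0 0 0 0 0; 0 0 0 0 0 0; 0.33 0 0.22 0 0 0; 0.33 0 0.22 0 0 0; 0 0 0 0 0 0",
  claw=0.0,
)

```text
time: 5.7
tool_pos: [0.4751, 0.3186, 0.0069]
ee_rot: [3.141, -0.605, 0.794]
wrist_force: [0.4, -0.6, 0.3]
width: 0.0473
```

step_arm(
  increments="-0.19 0 0.27 0 0 0; -0.18 0 0.27 0 0 0; 0 0 0 0 0 0; 0 0 0 0 0 0",
)

```text
time: 6.1
tool_pos: [0.4743, 0.3181, -0.0004]
ee_rot: [-3.141, -0.604, 0.794]
wrist_force: [0.1, 0.4, -0.9]
width: 0.0468
```

step_arm(
  increments="-0.19 0 0.27 0 0 0; 0 0 0 0 0 0; 0 0 0 0 0 0",
)

```text
time: 6.4
tool_pos: [0.4745, 0.3181, -0.0034]
ee_rot: [-3.142, -0.605, 0.794]
wrist_force: [0.3, 0.0, -0.4]
width: 0.0469
```

```bash
python3 - <<'E'
from h import *
o=get_obs();t=o["tool_pos"];zt=R.from_euler('xyz',o["ee_rot"]).as_matrix()[:,2];out=[]
print(o["wrist_force"],t)
for n in("top","side"):
    im=snapshot(n);u0,v0=proj(n,t)[0].astype(int)-28;print(n,u0,v0)
    c=cv2.resize(im[v0:v0+56,u0:u0+56],None,fx=7,fy=7,interpolation=cv2.INTER_CUBIC)
    out.append(c)
cv2.imwrite("pics/c5.png",np.hstack(out)[:,:,::-1])
E
```

```text
[ 0.30203216  0.03498473 -0.41788658] [ 0.47448038  0.31814708 -0.00342684]
top 179 171
side 232 218
```

View pics/c5.png

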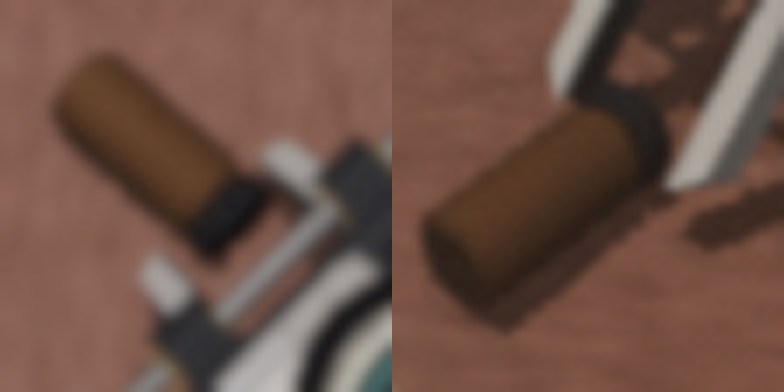

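No force with the reported TCP below the table, which confirms the offset: the tips are really about 14 mm up. I'll go forward 4 mm and down 5 mm, then close.

step_arm(
  increments="0.33 0 0.22 0 0 0; -0.14 0 0.2 0 0 0; -0.14 0 0.2 0 0 0; 0 0 0 0 0 0; 0 0 0 0 0 0",
)

```text
time: 7.0
tool_pos: [0.4771, 0.3209, -0.0084]
ee_rot: [-3.141, -0.604, 0.794]
wrist_force: [-0.2, 0.4, 0.5]
width: 0.0468
```

step_arm(
  increments="0 0 0 0 0 0; 0 0 0 0 0 0; 0 0 0 0 0 0; 0 0 0 0 0 0; 0 0 0 0 0 0",
  claw=0.3,
)

```text
time: 7.5
tool_pos: [0.4774, 0.3211, -0.0079]
ee_rot: [3.141, -0.605, 0.794]
wrist_force: [-0.5, -0.8, 1.0]
width: 0.0336
```

```bash
python3 - <<'E'
from h import *
o=get_obs();t=o["tool_pos"];out=[]
print(o["wrist_force"],o["wrist_torque"],t,o["width"])
for n in("top","side"):
    im=snapshot(n);u0,v0=proj(n,t)[0].astype(int)-28;print(n,u0,v0)
    c=cv2.resize(im[v0:v0+56,u0:u0+56],None,fx=7,fy=7,interpolation=cv2.INTER_CUBIC)
    out.append(c)
cv2.imwrite("pics/c6.png",np.hstack(out)[:,:,::-1])
E
```

```text
[-0.52942233 -0.79428405  0.96950789] [-0.18011062  0.15473279  0.04446246] [ 0.47740237  0.32105504 -0.00792713] 0.03364929266856261
top 179 171
side 230 220
```

View pics/c6.png

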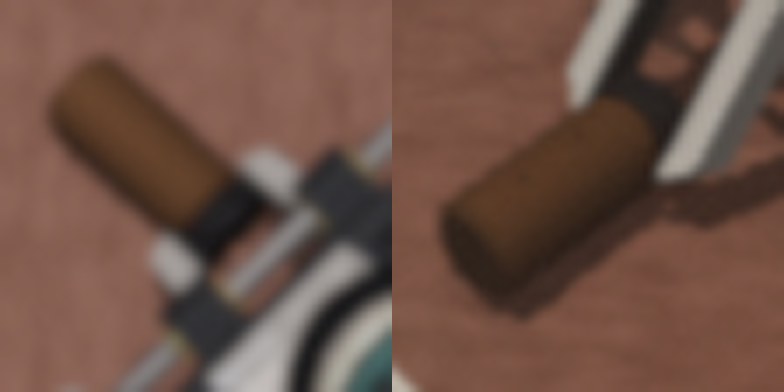

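The pads now straddle the cap and bear lightly on it (width 33.65 mm against a 32.9 mm target). I'll slide it along the table towards the fence.

step_arm(
  increments="0.41 0 0.28 0 0 0; 0.5 0 0.34 0 0 0; 0.5 0 0.34 0 0 0; 0.5 0 0.34 0 0 0; 0.5 0 0.34 0 0 0",
)

```text
time: 8.1
tool_pos: [0.4982, 0.3423, -0.008]
ee_rot: [-3.142, -0.605, 0.794]
wrist_force: [-1.6, -1.2, 2.2]
width: 0.0335
```

step_arm(
  increments="0.2 0 0.14 0 0 0; 0.2 0 0.14 0 0 0; 0.2 0 0.14 0 0 0; 0.2 0 0.14 0 0 0; 0 0 0 0 0 0",
)

```text
time: 8.6
tool_pos: [0.5048, 0.349, -0.0079]
ee_rot: [3.142, -0.605, 0.794]
wrist_force: [0.1, 1.1, 0.1]
width: 0.0334
```

```bash
python3 - <<'E'
from h import *
o=get_obs();t=o["tool_pos"]
print(o["wrist_force"]@N,o["wrist_force"],o["wrist_torque"],t,t@N,o["width"])
c=[]
for n in("top","side"):
    im=snapshot(n);u0,v0=proj(n,t)[0].astype(int)-28;print(n,u0,v0)
    c.append(cv2.resize(im[v0:v0+56,u0:u0+56],None,fx=7,fy=7,interpolation=cv2.INTER_CUBIC))
cv2.imwrite("pics/c7.png",np.hstack(c)[:,:,::-1])
E
```

```text
0.8359824158488636 [0.09995272 1.07397015 0.14464597] [-0.17866276  0.1070388   0.02270202] [ 0.50483194  0.34897867 -0.00792774] 0.6027649862165396 0.033368230086659956
top 168 160
side 217 229
```

View pics/c7.png

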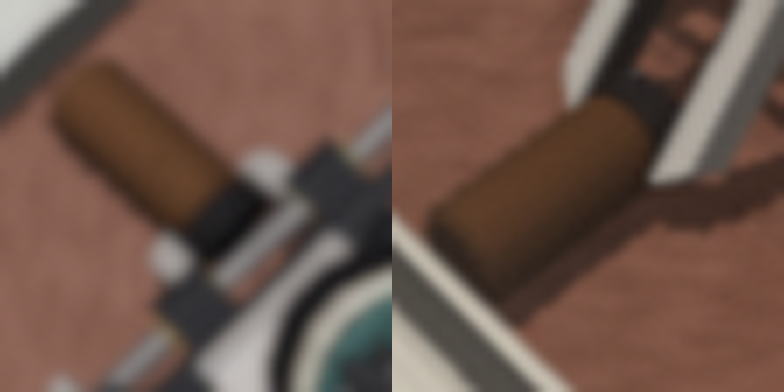

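The bottle slid with the gripper, and the foot at about (70,95) in the left half is near the fence. I'll feel for contact in fine steps.

step_arm(
  increments="0.17 0 0.11 0 0 0; 0.17 0 0.11 0 0 0; 0 0 0 0 0 0",
)

```text
time: 9.0
tool_pos: [0.5075, 0.3517, -0.0079]
ee_rot: [3.142, -0.605, 0.794]
wrist_force: [-0.6, 1.1, 0.2]
width: 0.0334
```

step_arm(
  increments="0.12 0 0.085 0 0 0; 0.12 0 0.085 0 0 0; 0 0 0 0 0 0",
)

```text
time: 9.3
tool_pos: [0.5096, 0.3538, -0.0079]
ee_rot: [3.142, -0.605, 0.794]
wrist_force: [-0.6, 0.5, -0.6]
width: 0.0333
```

step_arm(
  increments="0.12 0 0.085 0 0 0; 0 0 0 0 0 0; 0 0 0 0 0 0",
)

```text
time: 9.6
tool_pos: [0.5106, 0.3549, -0.0079]
ee_rot: [3.142, -0.605, 0.794]
wrist_force: [1.1, 0.6, -0.9]
width: 0.0334
```

step_arm(
  increments="0.12 0 0.085 0 0 0; 0 0 0 0 0 0; 0 0 0 0 0 0",
)

```text
time: 9.9
tool_pos: [0.5116, 0.3559, -0.0079]
ee_rot: [-3.142, -0.605, 0.794]
wrist_force: [0.9, 1.5, -0.5]
width: 0.0336
```

step_arm(
  increments="0.12 0 0.085 0 0 0; 0 0 0 0 0 0; 0 0 0 0 0 0",
)

```text
time: 10.2
tool_pos: [0.5127, 0.357, -0.0079]
ee_rot: [3.142, -0.605, 0.794]
wrist_force: [0.3, -0.1, 0.5]
width: 0.0333
```

step_arm(
  increments="0.12 0 0.085 0 0 0; 0 0 0 0 0 0; 0 0 0 0 0 0",
)

```text
time: 10.5
tool_pos: [0.5137, 0.358, -0.0079]
ee_rot: [3.141, -0.605, 0.794]
wrist_force: [0.7, 0.3, -0.7]
width: 0.0335
```

step_arm(
  increments="0.12 0 0.085 0 0 0; 0 0 0 0 0 0; 0 0 0 0 0 0",
)

```text
time: 10.8
tool_pos: [0.5148, 0.359, -0.0079]
ee_rot: [3.141, -0.605, 0.794]
wrist_force: [0.4, 0.0, -1.1]
width: 0.0338
```

```bash
cat >> h.py <<'E'
def brown(name="x"):
    o=get_obs();t=o["tool_pos"];im=snapshot("top").astype(int)
    ys,xs=np.mgrid[0:384,0:512];m=(im[...,0]-im[...,2]>28)&(im.sum(2)<230)&(im.sum(2)>60)
    x,y=proj("top",[.51,.36,.02])[0].astype(int);w=np.zeros_like(m);w[y-30:y+30,x-30:x+30]=1;m=(m&w).astype(np.uint8)
    k,l,st,c=cv2.connectedComponentsWithStats(m);i=1+st[1:,4].argmax();v,u=np.where(l==i)
    p=ray("top",np.c_[u,v],.017)
    print("t@N",(t@N).round(4),"z",t[2].round(4),"F_N",(o["wrist_force"]@N).round(2),"Fz",o["wrist_force"][2].round(2),"brown n",np.percentile(p@N,[2,98]).round(4),"t",np.percentile(p@T,[2,50,98]).round(4),len(u),"w",o["width"].round(4))
E
python3 - <<'E'
from h import *
brown()
# saved image at start of slide, same measure
import h
o=get_obs();t=o["tool_pos"]
im=snapshot("top")
for s in np.arange(.60,.70,.005):
    P=N*s+T*((t@T))+np.array([0,0,.034]);q=proj("top",P)[0].round().astype(int);print(s.round(3),im[q[1],q[0]])
E
```

```text
Traceback (most recent call last):
  File "h.py", line 33, in brown
    print("t@N",(t@N).round(4),"z",t[2].round(4),"F_N",(o["wrist_force"]@N).round(2),"Fz",o["wrist_force"][2].round(2),"brown n",np.percentile(p@N,[2,98]).round(4),"t",np.percentile(p@T,[2,50,98]).round(4),len(u),"w",o["width"].round(4))
                                                                                                                                                                                                                         ^^^^^^^^^^^^^^^^
AttributeError: 'float' object has no attribute 'round'
```

```bash
sed -i 's/o\["width"\].round(4)/round(o["width"],4)/' h.py
python3 - <<'E'
from h import *
brown()
o=get_obs();t=o["tool_pos"]
im=snapshot("top")
for s in np.arange(.625,.69,.004):
    P=N*s+T*((t@T))+np.array([0,0,.034]);q=proj("top",P)[0].round().astype(int);print(s.round(3),im[q[1],q[0]])
E
```

```text
t@N 0.6169 z -0.0079 F_N -0.1 Fz -1.47 brown n [0.6115 0.6755] t [0.0949 0.1126 0.1288] 351 w 0.0332
0.625 [100  67  44]
0.629 [100  67  43]
0.633 [102  68  45]
0.637 [101  66  43]
0.641 [101  67  43]
0.645 [101  67  44]
0.649 [100  66  43]
0.653 [98 65 42]
0.657 [100  66  43]
0.661 [100  67  44]
0.665 [101  67  44]
0.669 [96 65 43]
0.673 [82 61 49]
0.677 [109 107 105]
0.681 [193 192 187]
0.685 [202 202 197]
0.689 [204 205 199]
```

step_arm(
  increments="0.12 0 0.085 0 0 0; 0 0 0 0 0 0; 0 0 0 0 0 0",
)

```text
time: 11.25
tool_pos: [0.5153, 0.3596, -0.008]
ee_rot: [3.141, -0.604, 0.794]
wrist_force: [-4.3, -4.5, 4.1]
width: 0.0335
```

step_arm(
  increments="0.12 0 0.085 0 0 0; 0 0 0 0 0 0; 0 0 0 0 0 0",
)

```text
time: 11.55
tool_pos: [0.5154, 0.36, -0.0081]
ee_rot: [3.141, -0.602, 0.796]
wrist_force: [-10.9, -10.9, 12.6]
width: 0.0336
```

```bash
python3 -c "
from h import *
brown()"
```

```text
t@N 0.618 z -0.0081 F_N -15.41 Fz 12.61 brown n [0.613  0.6758] t [0.0949 0.1126 0.1288] 348 w 0.0336
```

Contact is found with the TCP n-position at about 0.617 m, and it is pressing too hard. I'll ease back to a few newtons.

step_arm(
  increments="-0.13 0 -0.09 0 0 0; 0 0 0 0 0 0",
)

```text
time: 11.8
tool_pos: [0.5154, 0.3598, -0.0079]
ee_rot: [-3.141, -0.605, 0.794]
wrist_force: [-2.4, -1.5, 2.4]
width: 0.0332
```

```bash
python3 -c "
from h import *
brown();o=get_obs();print(o['tool_pos'],o['joint_positions'])"
```

```text
t@N 0.6179 z -0.0079 F_N -2.74 Fz 2.39 brown n [0.6128 0.6758] t [0.0949 0.1127 0.1306] 354 w 0.0332
[ 0.51538671  0.35984909 -0.00793104] [0.38184709 0.01344663 1.99090155 0.40727518 0.61240428 0.88612846]
```

Bearing at 2.7 N with the bottle lying against the fence. Next I'll tabulate the turning-up path: the foot's upper edge slides down the fence while its lower edge slides on the table, and the tool pitches with about 0.75 of the bottle's turn.

```bash
cat >> h.py <<'E'
L,B,K,A0,NF=.072,.0303,.75,.605,.673
def pose(th):
    a=A0-K*th;s,c=np.sin(th),np.cos(th)
    return NF-(.017*s+L*c)+B*np.sin(a), .017*c+L*s-B*np.cos(a), a   # n,z,alpha of reported TCP
def rows(a,b,k=4):
    for x,y in zip(np.linspace(a,b,k+1)[:-1],np.linspace(a,b,k+1)[1:]):
        n0,z0,a0=pose(x);n1,z1,a1=pose(y);dn,dz=n1-n0,z1-z0
        print("%.2f 0 %.2f 0 %.4f 0;"%(100*(dn*np.cos(a0)+dz*np.sin(a0)),100*(dn*np.sin(a0)-dz*np.cos(a0)),a1-a0),end=" ")
    n,z,al=pose(b);print(" | th %.2f n %.4f z %.4f a %.3f"%(b,n,z,al))
E
python3 -c "
from h import *
print(pose(0))
import numpy as np
for i in range(12): rows(.13*i,.13*(i+1))"
```

```text
(np.float64(0.6182334909106447), np.float64(-0.007921813558261114), 0.605)
0.02 0 -0.22 0 -0.0244 0; 0.02 0 -0.22 0 -0.0244 0; 0.02 0 -0.21 0 -0.0244 0; 0.02 0 -0.21 0 -0.0244 0;  | th 0.13 n 0.6141 z -0.0003 a 0.507
0.02 0 -0.21 0 -0.0244 0; 0.02 0 -0.20 0 -0.0244 0; 0.02 0 -0.20 0 -0.0244 0; 0.02 0 -0.19 0 -0.0244 0;  | th 0.26 n 0.6111 z 0.0071 a 0.410
0.02 0 -0.19 0 -0.0244 0; 0.02 0 -0.18 0 -0.0244 0; 0.02 0 -0.18 0 -0.0244 0; 0.02 0 -0.18 0 -0.0244 0;  | th 0.39 n 0.6093 z 0.0143 a 0.312
0.03 0 -0.17 0 -0.0244 0; 0.03 0 -0.17 0 -0.0244 0; 0.03 0 -0.16 0 -0.0244 0; 0.03 0 -0.16 0 -0.0244 0;  | th 0.52 n 0.6085 z 0.0209 a 0.215
0.03 0 -0.15 0 -0.0244 0; 0.04 0 -0.15 0 -0.0244 0; 0.04 0 -0.15 0 -0.0244 0; 0.04 0 -0.14 0 -0.0244 0;  | th 0.65 n 0.6089 z 0.0270 a 0.117
0.04 0 -0.14 0 -0.0244 0; 0.05 0 -0.13 0 -0.0244 0; 0.05 0 -0.13 0 -0.0244 0; 0.05 0 -0.13 0 -0.0244 0;  | th 0.78 n 0.6105 z 0.0324 a 0.020
0.06 0 -0.12 0 -0.0244 0; 0.06 0 -0.12 0 -0.0244 0; 0.06 0 -0.12 0 -0.0244 0; 0.07 0 -0.11 0 -0.0244 0;  | th 0.91 n 0.6130 z 0.0371 a -0.078
0.07 0 -0.11 0 -0.0244 0; 0.08 0 -0.11 0 -0.0244 0; 0.08 0 -0.10 0 -0.0244 0; 0.08 0 -0.10 0 -0.0244 0;  | th 1.04 n 0.6166 z 0.0409 a -0.175
0.09 0 -0.10 0 -0.0244 0; 0.09 0 -0.10 0 -0.0244 0; 0.10 0 -0.09 0 -0.0244 0; 0.10 0 -0.09 0 -0.0244 0;  | th 1.17 n 0.6211 z 0.0437 a -0.272
0.11 0 -0.09 0 -0.0244 0; 0.11 0 -0.09 0 -0.0244 0; 0.11 0 -0.09 0 -0.0244 0; 0.12 0 -0.08 0 -0.0244 0;  | th 1.30 n 0.6264 z 0.0457 a -0.370
0.12 0 -0.08 0 -0.0244 0; 0.13 0 -0.08 0 -0.0244 0; 0.13 0 -0.08 0 -0.0244 0; 0.13 0 -0.08 0 -0.0244 0;  | th 1.43 n 0.6324 z 0.0466 a -0.468
0.14 0 -0.08 0 -0.0244 0; 0.14 0 -0.08 0 -0.0244 0; 0.15 0 -0.08 0 -0.0244 0; 0.15 0 -0.08 0 -0.0244 0;  | th 1.56 n 0.6390 z 0.0466 a -0.565
```

step_arm(
  increments="0.02 0 -0.22 0 -0.0244 0; 0.02 0 -0.22 0 -0.0244 0; 0.02 0 -0.21 0 -0.0244 0; 0.02 0 -0.21 0 -0.0244 0; 0 0 0 0 0 0",
)

```text
time: 12.35
tool_pos: [0.5131, 0.3574, -0.0003]
ee_rot: [3.141, -0.507, 0.795]
wrist_force: [-0.3, -0.2, -2.0]
width: 0.0337
```

```bash
cat >> h.py <<'E'
def err(th):
    o=get_obs();t=o["tool_pos"];n,z,a=pose(th);f=o["wrist_force"]
    print("err mm n %.2f z %.2f a %.3f (actual a %.3f) | F n %.1f t %.1f z %.1f w %.4f"%(1e3*(t@N-n),1e3*(t[2]-z),-o["ee_rot"][1]-a,-o["ee_rot"][1],f@N,f@T,f[2],o["width"]))
E
python3 -c "
from h import *
err(.13);brown()"
```

```text
err mm n 0.44 z -0.04 a -0.001 (actual a 0.507) | F n -0.4 t -0.1 z -2.0 w 0.0337
t@N 0.6146 z -0.0003 F_N -0.37 Fz -1.98 brown n [0.6143 0.676 ] t [0.0934 0.1126 0.1306] 354 w 0.0337
```

step_arm(
  increments="0.06 0 -0.19 0 -0.0244 0; 0.02 0 -0.2 0 -0.0244 0; 0.02 0 -0.2 0 -0.0244 0; 0.02 0 -0.19 0 -0.0244 0; 0 0 0 0 0 0",
)

```text
time: 12.9
tool_pos: [0.5109, 0.3554, 0.0067]
ee_rot: [-3.141, -0.409, 0.794]
wrist_force: [-0.4, -0.4, -1.8]
width: 0.0337
```

```bash
python3 -c "
from h import *
err(.26);brown()
o=get_obs();t=o['tool_pos'];c=[]
for n in('top','side'):
    im=snapshot(n);u0,v0=proj(n,t)[0].astype(int)-28
    c.append(cv2.resize(im[v0:v0+56,u0:u0+56],None,fx=7,fy=7,interpolation=cv2.INTER_CUBIC))
cv2.imwrite('pics/c8.png',np.hstack(c)[:,:,::-1])
"
```

```text
err mm n 0.47 z -0.42 a -0.001 (actual a 0.409) | F n -0.6 t -0.0 z -1.8 w 0.0337
t@N 0.6116 z 0.0067 F_N -0.6 Fz -1.8 brown n [0.6235 0.6771] t [0.0948 0.1127 0.1306] 298 w 0.0337
```

View pics/c8.png

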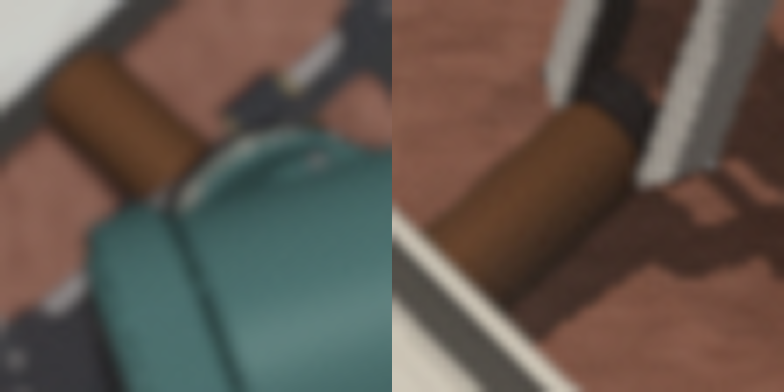

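The cap end is rising with the foot still at the fence, at about (60,80) in the left half, but it bears only lightly. I'll add a little push towards the fence.

step_arm(
  increments="0.05 0 -0.17 0 -0.0244 0; 0.03 0 -0.17 0 -0.0244 0; 0.02 0 -0.18 0 -0.0244 0; 0.02 0 -0.18 0 -0.0244 0; 0 0 0 0 0 0",
)

```text
time: 13.55
tool_pos: [0.5094, 0.3539, 0.0134]
ee_rot: [-3.141, -0.31, 0.794]
wrist_force: [-1.8, -1.7, -1.1]
width: 0.0331
```

```bash
python3 -c "
from h import *
err(.39);brown();err(.39)"
```

```text
err mm n 0.17 z -0.85 a -0.003 (actual a 0.310) | F n -2.5 t -0.1 z -1.1 w 0.0331
t@N 0.6094 z 0.0134 F_N -2.52 Fz -1.06 brown n [0.6705 0.6793] t [0.1096 0.1179 0.1263] 19 w 0.0331
err mm n 0.09 z -1.11 a -0.002 (actual a 0.310) | F n -2.4 t 0.1 z -0.9 w 0.0334
```

step_arm(
  increments="0.04 0 -0.17 0 -0.0244 0; 0.03 0 -0.17 0 -0.0244 0; 0.03 0 -0.16 0 -0.0244 0; 0.03 0 -0.16 0 -0.0244 0; 0 0 0 0 0 0",
)

```text
time: 14.1
tool_pos: [0.5081, 0.3528, 0.0196]
ee_rot: [-3.141, -0.21, 0.794]
wrist_force: [-3.9, -4.1, -0.4]
width: 0.0333
```

```bash
python3 -c "
from h import *
err(.52)"
```

```text
err mm n -0.70 z -1.31 a -0.005 (actual a 0.210) | F n -5.7 t 0.1 z -0.4 w 0.0333
```

```bash
cat >> h.py <<'E'
def incl(guess):
    o=get_obs();t=o["tool_pos"];a=-o["ee_rot"][1];P=t-B*(N*np.sin(a)-np.array([0,0,np.cos(a)]))
    im=snapshot("side").astype(int);m=(im[...,0]-im[...,2]>22)&(im.sum(2)<185)&(im[...,0]>1.55*im[...,2])
    def ax(th,s): return P+s*(N*np.cos(th)-np.array([0,0,np.sin(th)]))
    q0=proj("side",ax(guess,.012))[0];q1=proj("side",ax(guess,.05))[0];d=(q1-q0)/np.linalg.norm(q1-q0);e=np.array([-d[1],d[0]])
    pts=[]
    for s in np.arange(0,np.linalg.norm(q1-q0),1.):
        k=np.arange(-16,16,.25);L_=q0+s*d+k[:,None]*e
        v=cv2.remap(m.astype(np.float32),L_[:,0].astype(np.float32),L_[:,1].astype(np.float32),cv2.INTER_LINEAR).ravel()>.5
        if v.any(): pts.append((s,k[v].min(),k[v].max()))
    p=np.array(pts);print(p[::3].round(1).tolist())
    w=p[:,2]-p[:,1];g=abs(w-np.median(w))<1.5
    for nm,y in(("lo",p[g,1]),("hi",p[g,2])): print(nm,"slope",np.polyfit(p[g,0],y,1).round(3))
    for th in guess+np.arange(-.3,.31,.1):
        r=proj("side",[ax(th,.012),ax(th,.05)]);D=r[1]-r[0];print("th %.2f slope %.3f"%(th,(D@e)/(D@d)),end="; ")
    print()
E
python3 -c "
from h import *
incl(.5)"
```

```text
[[0.0, -16.0, 6.5], [3.0, -16.0, 9.5], [6.0, -16.0, 9.8], [9.0, -16.0, -1.2], [12.0, -16.0, -1.8], [15.0, -16.0, -1.5], [18.0, -16.0, -2.0]]
lo slope [  0. -16.]
hi slope [-0.07 -0.72]
th 0.20 slope 0.165; th 0.30 slope 0.108; th 0.40 slope 0.053; th 0.50 slope 0.000; th 0.60 slope -0.053; th 0.70 slope -0.107; th 0.80 slope -0.162;
```

```bash
python3 -c "
from h import *
o=get_obs();t=o['tool_pos'];a=-o['ee_rot'][1];z=np.array([0,0,1]);P=t-B*(N*np.sin(a)-z*np.cos(a));print(P@N,P[2])
im=snapshot('side');u0,v0=proj('side',P)[0].astype(int)-[50,30]
big=cv2.resize(im[v0:v0+75,u0:u0+100],None,fx=8,fy=8,interpolation=cv2.INTER_CUBIC);c=big.copy()
f=lambda X:(((proj('side',X)-[u0,v0]+.5)*8)).astype(np.int32)
for th,col in((.39,(255,0,0)),(.52,(0,255,0))):
    d=N*np.cos(th)-z*np.sin(th);e=N*np.sin(th)+z*np.cos(th);ph=np.linspace(0,6.3,40)[:,None]
    for s in(-.009,.059,.072):
        cv2.polylines(c,[f(P+s*d+.017*(T*np.cos(ph)+e*np.sin(ph)))],True,col,1)
cv2.imwrite('pics/c9.png',c[:,:,::-1])
"
```

```text
0.6014369617236532 0.049040431693446074
```

View pics/c9.png

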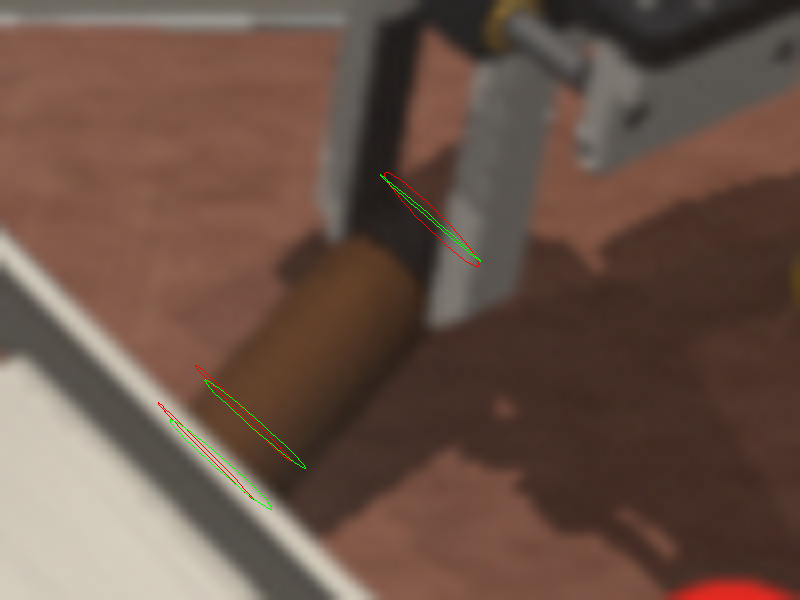

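The bottle's edges match a turn of about 0.5 rad (green outline), so it is turning in the pads as planned with its foot at the fence. I'll continue, easing the bearing slightly.

step_arm(
  increments="0.01 0 -0.17 0 -0.0244 0; 0.03 0 -0.17 0 -0.0244 0; 0.04 0 -0.16 0 -0.0244 0; 0.04 0 -0.14 0 -0.0244 0; 0 0 0 0 0 0",
)

```text
time: 14.7
tool_pos: [0.5074, 0.3522, 0.026]
ee_rot: [-3.14, -0.11, 0.794]
wrist_force: [-6.7, -5.5, 0.8]
width: 0.0337
```

```bash
python3 -c "
from h import *
err(.65)"
```

```text
err mm n -2.03 z -1.02 a -0.007 (actual a 0.110) | F n -8.6 t -0.9 z 0.8 w 0.0337
```

step_arm(
  increments="-0.01 0 -0.16 0 -0.0244 0; 0.03 0 -0.15 0 -0.0244 0; 0.05 0 -0.13 0 -0.0244 0; 0.05 0 -0.13 0 -0.0244 0; 0 0 0 0 0 0",
)

```text
time: 15.2
tool_pos: [0.5071, 0.3518, 0.032]
ee_rot: [-3.14, -0.009, 0.794]
wrist_force: [-8.4, -9.1, 3.0]
width: 0.0334
```

```bash
python3 -c "
from h import *
err(.78)"
```

```text
err mm n -4.11 z -0.45 a -0.011 (actual a 0.009) | F n -12.4 t 0.4 z 3.0 w 0.0334
```

```bash
cat >> h.py <<'E'
L,K,A0=.0745,.66,.491
E
python3 -c "
from h import *
err(.73)
g=[.73,.85,.97,1.09,1.21,1.33,1.45,1.57]
for a,b in zip(g,g[1:]): rows(a,b)"
```

```text
err mm n -0.07 z -0.07 a 0.000 (actual a 0.009) | F n -12.4 t 0.4 z 3.0 w 0.0334
0.06 0 -0.13 0 -0.0198 0; 0.06 0 -0.13 0 -0.0198 0; 0.06 0 -0.12 0 -0.0198 0; 0.07 0 -0.12 0 -0.0198 0;  | th 0.85 n 0.6089 z 0.0370 a -0.070
0.07 0 -0.12 0 -0.0198 0; 0.07 0 -0.11 0 -0.0198 0; 0.08 0 -0.11 0 -0.0198 0; 0.08 0 -0.11 0 -0.0198 0;  | th 0.97 n 0.6124 z 0.0411 a -0.149
0.08 0 -0.10 0 -0.0198 0; 0.09 0 -0.10 0 -0.0198 0; 0.09 0 -0.10 0 -0.0198 0; 0.10 0 -0.10 0 -0.0198 0;  | th 1.09 n 0.6166 z 0.0444 a -0.228
0.10 0 -0.09 0 -0.0198 0; 0.10 0 -0.09 0 -0.0198 0; 0.11 0 -0.09 0 -0.0198 0; 0.11 0 -0.09 0 -0.0198 0;  | th 1.21 n 0.6216 z 0.0468 a -0.308
0.12 0 -0.09 0 -0.0198 0; 0.12 0 -0.08 0 -0.0198 0; 0.12 0 -0.08 0 -0.0198 0; 0.13 0 -0.08 0 -0.0198 0;  | th 1.33 n 0.6273 z 0.0483 a -0.387
0.13 0 -0.08 0 -0.0198 0; 0.13 0 -0.08 0 -0.0198 0; 0.14 0 -0.08 0 -0.0198 0; 0.14 0 -0.07 0 -0.0198 0;  | th 1.45 n 0.6335 z 0.0489 a -0.466
0.15 0 -0.07 0 -0.0198 0; 0.15 0 -0.07 0 -0.0198 0; 0.15 0 -0.07 0 -0.0198 0; 0.16 0 -0.07 0 -0.0198 0;  | th 1.57 n 0.6402 z 0.0486 a -0.545
```

step_arm(
  increments="-0.15 0 0 0 0 0; 0 0 0 0 0 0",
)

```text
time: 15.4
tool_pos: [0.507, 0.3518, 0.0322]
ee_rot: [-3.14, -0.014, 0.794]
wrist_force: [-4.7, -5.4, 1.7]
width: 0.0333
```

```bash
python3 -c "
from h import *
err(.73)"
```

```text
err mm n -0.16 z 0.10 a 0.005 (actual a 0.014) | F n -7.2 t 0.5 z 1.7 w 0.0333
```

step_arm(
  increments="-0.02 0 -0.13 0 -0.0198 0; 0.06 0 -0.13 0 -0.0198 0; 0.06 0 -0.12 0 -0.0198 0; 0.07 0 -0.12 0 -0.0198 0; 0 0 0 0 0 0",
)

```text
time: 15.9
tool_pos: [0.5076, 0.3517, 0.0375]
ee_rot: [-3.141, 0.069, 0.794]
wrist_force: [-8.0, -8.3, 4.5]
width: 0.0334
```

```bash
python3 -c "
from h import *
err(.85)"
```

```text
err mm n -2.28 z 0.58 a 0.001 (actual a -0.069) | F n -11.5 t 0.1 z 4.5 w 0.0334
```

step_arm(
  increments="-0.15 0 0 0 0 0; 0 0 0 0 0 0; 0 0 0 0 0 0",
)

```text
time: 16.2
tool_pos: [0.5075, 0.3517, 0.0376]
ee_rot: [-3.141, 0.065, 0.794]
wrist_force: [-5.3, -5.3, 2.6]
width: 0.0338
```

```bash
python3 -c "
from h import *
err(.85)
o=get_obs();t=o['tool_pos'];a=-o['ee_rot'][1];z=np.array([0,0,1]);P=t-B*(N*np.sin(a)-z*np.cos(a));print(P@N,P[2],o['wrist_torque']@T)
im=snapshot('side');u0,v0=proj('side',P)[0].astype(int)-[50,30]
big=cv2.resize(im[v0:v0+75,u0:u0+100],None,fx=8,fy=8,interpolation=cv2.INTER_CUBIC);c=big.copy()
f=lambda X:(((proj('side',X)-[u0,v0]+.5)*8)).astype(np.int32)
for th,col in((.60,(255,0,0)),(.82,(0,255,0))):
    d=N*np.cos(th)-z*np.sin(th);e=N*np.sin(th)+z*np.cos(th);ph=np.linspace(0,6.3,40)[:,None]
    for s in(-.005,.063,.076):
        cv2.polylines(c,[f(P+s*d+.017*(T*np.cos(ph)+e*np.sin(ph)))],True,col,1)
cv2.imwrite('pics/c10.png',c[:,:,::-1])
"
```

```text
err mm n -2.39 z 0.68 a 0.005 (actual a -0.065) | F n -7.5 t -0.1 z 2.6 w 0.0338
0.6085202395836191 0.06788171305011334 -1.51844564826229
```

View pics/c10.png

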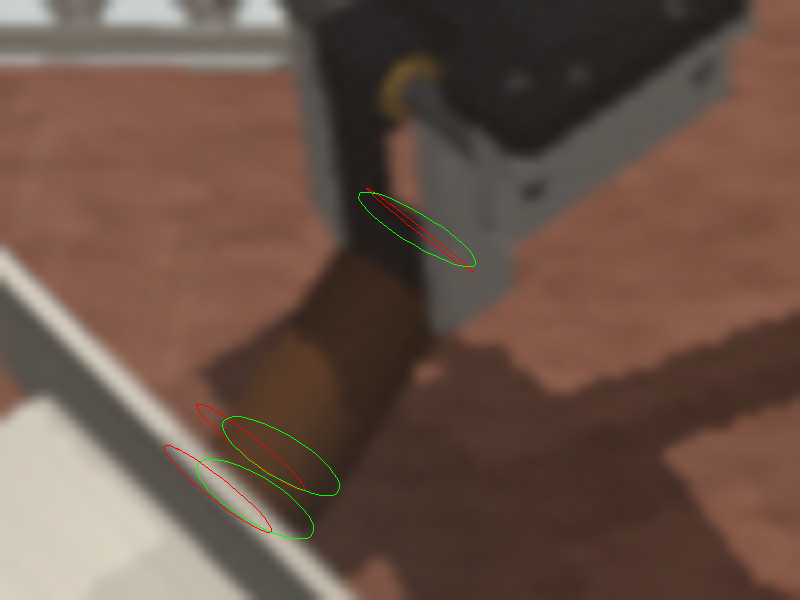

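The force and position history (P-to-edge distance constant with the edge at about 31 mm) suggests the foot's upper edge is sticking on the fence by friction and the lower edge may be hovering a few mm. I'll ease the bearing and lower until the foot sits on the table again.

step_arm(
  increments="-0.15 0 0 0 0 0; 0 0 0.1 0 0 0; 0 0 0.1 0 0 0; 0 0 0 0 0 0",
)

```text
time: 16.65
tool_pos: [0.5069, 0.3511, 0.036]
ee_rot: [-3.141, 0.063, 0.794]
wrist_force: [-5.0, -4.5, 2.7]
width: 0.0334
```

```bash
cat >> h.py <<'E'
L=.072
def st():
    o=get_obs();t=o["tool_pos"];a=-o["ee_rot"][1];f=o["wrist_force"];u=NF-(t@N-B*np.sin(a));z=t[2]+B*np.cos(a)
    e=np.array([L**2+.017**2-u*u]);ze=z-np.sqrt(max(e[0],0));th=np.arctan2(z-ze,u)+np.arctan(.017/L)
    print("t %.2f P u %.1f z %.1f a %.3f | stuck-edge ze %.1f th %.3f low edge %.1f (need z %.1f) | F n %.1f t %.1f z %.1f w %.4f"%(o["time"],u*1e3,z*1e3,a,ze*1e3,th,(ze-.034*np.cos(th))*1e3,(.017*np.cos(th)+L*np.sin(th))*1e3,f@N,f@T,f[2],o["width"]))
E
python3 -c "
from h import *
st()"
```

```text
t 16.65 P u 65.3 z 66.2 a -0.063 | stuck-edge ze 31.5 th 0.720 low edge 6.0 (need z 60.3) | F n -6.7 t -0.4 z 2.7 w 0.0334
```

step_arm(
  increments="-0.15 0 0 0 0 0; 0 0 0.1 0 0 0; -0.05 0 0.1 0 0 0; 0 0 0 0 0 0",
)

```text
time: 17.05
tool_pos: [0.5071, 0.3512, 0.034]
ee_rot: [-3.142, 0.059, 0.794]
wrist_force: [-1.5, -2.4, -1.0]
width: 0.0337
```

```bash
python3 -c "
from h import *
st()"
```

```text
t 17.05 P u 65.3 z 64.3 a -0.059 | stuck-edge ze 29.5 th 0.721 low edge 4.0 (need z 60.3) | F n -2.7 t 0.6 z -1.0 w 0.0337
```

step_arm(
  increments="-0.1 0 0.1 0 0 0; -0.05 0 0.1 0 0 0; 0 0 0 0 0 0; 0 0 0 0 0 0",
)

```text
time: 17.45
tool_pos: [0.5059, 0.3501, 0.0324]
ee_rot: [3.142, 0.059, 0.794]
wrist_force: [-0.5, -0.3, -0.8]
width: 0.0337
```

```bash
python3 -c "
from h import *
st()"
```

```text
t 17.45 P u 66.9 z 62.7 a -0.059 | stuck-edge ze 31.1 th 0.672 low edge 4.5 (need z 58.1) | F n -0.6 t -0.2 z -0.8 w 0.0337
```

step_arm(
  increments="0 0 0.1 0 0 0; 0 0 0.1 0 0 0; 0 0 0 0 0 0; 0 0 0 0 0 0",
)

```text
time: 17.85
tool_pos: [0.5055, 0.3497, 0.0304]
ee_rot: [3.142, 0.06, 0.794]
wrist_force: [-0.2, 0.2, -1.4]
width: 0.0335
```

```bash
python3 -c "
from h import *
st()"
```

```text
t 17.85 P u 67.4 z 60.6 a -0.060 | stuck-edge ze 30.2 th 0.656 low edge 3.2 (need z 57.4) | F n 0.0 t -0.3 z -1.4 w 0.0335
```

step_arm(
  increments="0 0 0.1 0 0 0; 0 0 0 0 0 0; 0 0 0 0 0 0",
)

```text
time: 18.15
tool_pos: [0.5055, 0.3496, 0.0294]
ee_rot: [3.142, 0.06, 0.794]
wrist_force: [0.1, 0.3, -2.7]
width: 0.0336
```

```bash
python3 -c "
from h import *
st()"
```

```text
t 18.15 P u 67.5 z 59.6 a -0.060 | stuck-edge ze 29.4 th 0.654 low edge 2.4 (need z 57.3) | F n 0.3 t -0.1 z -2.7 w 0.0336
```

step_arm(
  increments="0 0 0.1 0 0 0; 0 0 0.1 0 0 0; 0 0 0 0 0 0; 0 0 0 0 0 0",
)

```text
time: 18.55
tool_pos: [0.5053, 0.3495, 0.0279]
ee_rot: [3.141, 0.06, 0.794]
wrist_force: [-2.3, -2.2, 1.2]
width: 0.0334
```

step_arm(
  increments="0 0 0.1 0 0 0; 0 0 0 0 0 0; 0 0 0 0 0 0",
)

```text
time: 18.85
tool_pos: [0.5051, 0.3492, 0.0272]
ee_rot: [3.141, 0.061, 0.794]
wrist_force: [-2.9, -3.4, 5.4]
width: 0.0334
```

step_arm(
  increments="0 0 0.1 0 0 0; 0 0 0 0 0 0; 0 0 0 0 0 0",
)

```text
time: 19.15
tool_pos: [0.5049, 0.3489, 0.0267]
ee_rot: [3.141, 0.061, 0.794]
wrist_force: [-4.8, -3.2, 7.7]
width: 0.0335
```

```bash
python3 -c "
from h import *
st()"
```

```text
t 19.15 P u 68.4 z 56.9 a -0.061 | stuck-edge ze 28.8 th 0.622 low edge 1.1 (need z 55.8) | F n -5.6 t -1.2 z 7.7 w 0.0335
```

Fz has gone positive while still bearing on the fence, so the foot is back on the table with both contacts (L ≈ 72.4 mm, turn ≈ 0.63 rad). From here I'll pitch the tool one-to-one with the bottle so the pads do the turning, with only a light bearing on the fence.

```bash
cat >> h.py <<'E'
L,K,A0=.0724,1.,.569
E
python3 -c "
from h import *
err(.63)
g=[.63,.73,.83,.93,1.03,1.13,1.23,1.33,1.43]
for a,b in zip(g,g[1:]): rows(a,b)"
```

```text
err mm n 0.11 z 0.53 a -0.000 (actual a -0.061) | F n -5.6 t -1.2 z 7.7 w 0.0335
-0.01 0 -0.12 0 -0.0250 0; -0.01 0 -0.12 0 -0.0250 0; -0.01 0 -0.12 0 -0.0250 0; -0.00 0 -0.12 0 -0.0250 0;  | th 0.73 n 0.6029 z 0.0310 a -0.161
-0.00 0 -0.12 0 -0.0250 0; -0.00 0 -0.12 0 -0.0250 0; 0.00 0 -0.12 0 -0.0250 0; 0.00 0 -0.12 0 -0.0250 0;  | th 0.83 n 0.6038 z 0.0356 a -0.261
0.00 0 -0.11 0 -0.0250 0; 0.01 0 -0.11 0 -0.0250 0; 0.01 0 -0.11 0 -0.0250 0; 0.01 0 -0.11 0 -0.0250 0;  | th 0.93 n 0.6054 z 0.0399 a -0.361
0.01 0 -0.11 0 -0.0250 0; 0.01 0 -0.11 0 -0.0250 0; 0.02 0 -0.11 0 -0.0250 0; 0.02 0 -0.11 0 -0.0250 0;  | th 1.03 n 0.6077 z 0.0437 a -0.461
0.02 0 -0.11 0 -0.0250 0; 0.02 0 -0.11 0 -0.0250 0; 0.03 0 -0.11 0 -0.0250 0; 0.03 0 -0.11 0 -0.0250 0;  | th 1.13 n 0.6106 z 0.0471 a -0.561
0.03 0 -0.11 0 -0.0250 0; 0.03 0 -0.11 0 -0.0250 0; 0.03 0 -0.11 0 -0.0250 0; 0.04 0 -0.11 0 -0.0250 0;  | th 1.23 n 0.6142 z 0.0500 a -0.661
0.04 0 -0.11 0 -0.0250 0; 0.04 0 -0.11 0 -0.0250 0; 0.04 0 -0.11 0 -0.0250 0; 0.04 0 -0.11 0 -0.0250 0;  | th 1.33 n 0.6183 z 0.0524 a -0.761
0.05 0 -0.12 0 -0.0250 0; 0.05 0 -0.12 0 -0.0250 0; 0.05 0 -0.12 0 -0.0250 0; 0.05 0 -0.12 0 -0.0250 0;  | th 1.43 n 0.6230 z 0.0543 a -0.861
```

step_arm(
  increments="-0.02 0 -0.06 0 0 0; 0 0 0 0 0 0",
)

```text
time: 19.35
tool_pos: [0.505, 0.349, 0.027]
ee_rot: [3.141, 0.06, 0.794]
wrist_force: [-3.4, -3.8, 5.6]
width: 0.0335
```

```bash
python3 -c "
from h import *
err(.63)"
```

```text
err mm n 0.31 z 0.87 a 0.001 (actual a -0.060) | F n -5.1 t 0.2 z 5.6 w 0.0335
```

step_arm(
  increments="-0.03 0 -0.12 0 -0.025 0; -0.01 0 -0.12 0 -0.025 0; -0.01 0 -0.12 0 -0.025 0; 0 0 -0.12 0 -0.025 0; 0 0 0 0 0 0",
)

```text
time: 19.85
tool_pos: [0.506, 0.3497, 0.0314]
ee_rot: [3.141, 0.159, 0.794]
wrist_force: [-1.4, -2.1, 4.4]
width: 0.0332
```

```bash
python3 -c "
from h import *
err(.73);st()"
```

```text
err mm n 1.23 z 0.39 a 0.002 (actual a -0.159) | F n -2.5 t 0.5 z 4.4 w 0.0332
t 19.85 P u 64.1 z 61.3 a -0.159 | stuck-edge ze 23.7 th 0.762 low edge -0.9 (need z 62.3) | F n -2.5 t 0.5 z 4.4 w 0.0332
```

Both contacts are kept, with gentle forces of 2.5 N on the fence and 4.4 N down. Continuing.

step_arm(
  increments="0 0 -0.12 0 -0.025 0; 0 0 -0.12 0 -0.025 0; 0 0 -0.12 0 -0.025 0; 0 0 -0.12 0 -0.025 0; 0 0 0 0 0 0",
)

```text
time: 20.35
tool_pos: [0.5064, 0.3505, 0.0359]
ee_rot: [3.141, 0.259, 0.794]
wrist_force: [-1.0, -1.4, 4.8]
width: 0.0335
```

```bash
python3 -c "
from h import *
err(.83);st()"
```

```text
err mm n 1.14 z 0.26 a 0.002 (actual a -0.259) | F n -1.7 t 0.2 z 4.8 w 0.0335
t 20.35 P u 60.3 z 65.2 a -0.259 | stuck-edge ze 21.7 th 0.855 low edge -0.6 (need z 65.8) | F n -1.7 t 0.2 z 4.8 w 0.0335
```

step_arm(
  increments="0.02 0 -0.11 0 -0.025 0; 0.01 0 -0.11 0 -0.025 0; 0.01 0 -0.11 0 -0.025 0; 0.01 0 -0.11 0 -0.025 0; 0 0 0 0 0 0",
)

```text
time: 20.85
tool_pos: [0.5074, 0.3516, 0.0401]
ee_rot: [3.141, 0.359, 0.794]
wrist_force: [-1.8, -0.9, 5.1]
width: 0.0335
```

step_arm(
  increments="0.01 0 -0.11 0 -0.025 0; 0.01 0 -0.11 0 -0.025 0; 0.02 0 -0.11 0 -0.025 0; 0.02 0 -0.11 0 -0.025 0; 0 0 0 0 0 0",
)

```text
time: 21.35
tool_pos: [0.5089, 0.3531, 0.0442]
ee_rot: [3.141, 0.459, 0.794]
wrist_force: [-0.7, -1.3, 6.2]
width: 0.0334
```

```bash
python3 -c "
from h import *
err(1.03);st();print(get_obs()['joint_positions'])"
```

```text
err mm n 0.89 z 0.47 a 0.002 (actual a -0.459) | F n -1.4 t 0.4 z 6.2 w 0.0334
t 21.35 P u 51.0 z 71.3 a -0.459 | stuck-edge ze 17.2 th 1.046 low edge 0.1 (need z 71.2) | F n -1.4 t 0.4 z 6.2 w 0.0334
[ 0.57385142  0.68903701  0.91916345 -0.10590968  1.98116012  1.33064986]
```

step_arm(
  increments="0.03 0 -0.12 0 -0.025 0; 0.03 0 -0.11 0 -0.025 0; 0.03 0 -0.11 0 -0.025 0; 0.03 0 -0.11 0 -0.025 0; 0 0 0 0 0 0",
)

```text
time: 21.85
tool_pos: [0.5109, 0.3551, 0.0478]
ee_rot: [3.141, 0.56, 0.794]
wrist_force: [-0.9, -1.2, 6.4]
width: 0.0336
```

step_arm(
  increments="0.03 0 -0.12 0 -0.025 0; 0.03 0 -0.11 0 -0.025 0; 0.03 0 -0.11 0 -0.025 0; 0.04 0 -0.11 0 -0.025 0; 0 0 0 0 0 0",
)

```text
time: 22.35
tool_pos: [0.5136, 0.3578, 0.0506]
ee_rot: [3.141, 0.66, 0.793]
wrist_force: [-0.2, 0.5, 6.9]
width: 0.0332
```

```bash
python3 -c "
from h import *
err(1.23);st();print(get_obs()['joint_positions'])"
```

```text
err mm n 1.04 z 0.62 a 0.001 (actual a -0.660) | F n 0.2 t -0.5 z 6.9 w 0.0332
t 22.35 P u 39.2 z 74.6 a -0.660 | stuck-edge ze 11.4 th 1.246 low edge 0.5 (need z 74.0) | F n 0.2 t -0.5 z 6.9 w 0.0332
[ 0.59181679  0.8895031   0.65767483 -0.15759141  2.23833102  1.31267442]
```

step_arm(
  increments="0.06 0 -0.14 0 -0.025 0; 0.06 0 -0.13 0 -0.025 0; 0.04 0 -0.11 0 -0.025 0; 0.04 0 -0.11 0 -0.025 0; 0 0 0 0 0 0",
)

```text
time: 22.85
tool_pos: [0.5169, 0.3611, 0.053]
ee_rot: [3.141, 0.76, 0.793]
wrist_force: [0.9, -0.4, 6.5]
width: 0.0337
```

```bash
python3 -c "
from h import *
err(1.33);st();print(get_obs()['joint_positions'])"
```

```text
err mm n 1.54 z 0.61 a 0.001 (actual a -0.760) | F n 0.3 t 0.9 z 6.5 w 0.0337
t 22.85 P u 32.3 z 75.0 a -0.760 | stuck-edge ze 8.0 th 1.353 low edge 0.6 (need z 74.4) | F n 0.3 t 0.9 z 6.5 w 0.0337
[ 0.5992892   1.00312551  0.50562898 -0.19334945  2.37396647  1.28957368]
```

step_arm(
  increments="0.04 0 -0.05 0 0 0; 0.03 0 -0.05 0 0 0; 0 0 0 0 0 0",
)

```text
time: 23.15
tool_pos: [0.5177, 0.3619, 0.0531]
ee_rot: [3.141, 0.759, 0.793]
wrist_force: [0.3, -0.7, 3.9]
width: 0.0335
```

step_arm(
  increments="0.05 0 -0.12 0 -0.025 0; 0.05 0 -0.12 0 -0.025 0; 0.05 0 -0.12 0 -0.025 0; 0.05 0 -0.12 0 -0.025 0; 0 0 0 0 0 0",
)

```text
time: 23.65
tool_pos: [0.5206, 0.3657, 0.0547]
ee_rot: [-3.14, 0.861, 0.795]
wrist_force: [0.9, 2.1, 5.2]
width: 0.0335
```

```bash
python3 -c "
from h import *
err(1.43);st();print(get_obs()['joint_positions'])"
```

```text
err mm n 2.74 z 0.42 a -0.000 (actual a -0.861) | F n 2.2 t -0.8 z 5.2 w 0.0335
t 23.65 P u 24.3 z 74.5 a -0.861 | stuck-edge ze 4.2 th 1.469 low edge 0.7 (need z 73.8) | F n 2.2 t -0.8 z 5.2 w 0.0335
[ 0.60635562  1.13660801  0.3192211  -0.24579651  2.52387636  1.2454762 ]
```

The arm is near its J3 and J5 limits and the bottle is about 0.1 rad from upright, which is inside its self-righting lean. I'll relieve the down force and then open.

step_arm(
  increments="-0.04 0 -0.03 0 0 0; 0 0 0 0 0 0; 0 0 0 0 0 0",
)

```text
time: 23.95
tool_pos: [0.5207, 0.3657, 0.0548]
ee_rot: [-3.14, 0.859, 0.795]
wrist_force: [-1.0, 2.2, 4.2]
width: 0.0333
```

step_arm(
  increments="0 0 0 0 0 0; 0 0 0 0 0 0; 0 0 0 0 0 0; 0 0 0 0 0 0; 0 0 0 0 0 0",
  claw=0.15,
)

```text
time: 24.45
tool_pos: [0.521, 0.3652, 0.0546]
ee_rot: [3.141, 0.86, 0.794]
wrist_force: [-0.2, 0.4, 0.8]
width: 0.0398
```

```bash
python3 - <<'E'
from h import *
err(1.43)
im=snapshot("side");cv2.imwrite("pics/s12.png",im[:,:,::-1])
# brown/cap profile in side image: print per-row dark extents around the bottle
z=np.array([0,0,1]);o=get_obs();tt=o["tool_pos"]@T
F=N*(NF-.017)+T*tt
for h_ in(.081,.068,.04,.0): print(h_,proj("side",F+z*h_).round(1))
i=im.astype(int);m=(i[...,0]-i[...,2]>18)&(i.sum(2)<210)
u,v=proj("side",F+z*.055)[0].astype(int)
for r in range(v-12,v+22,2):
    x=np.where(m[r,u-25:u+25])[0]+u-25;print(r,x.tolist())
E
```

```text
err mm n 2.64 z 0.32 a 0.001 (actual a -0.860) | F n 0.2 t -0.4 z 0.8 w 0.0398
0.081 [[223.2 241.4]]
0.068 [[223.6 246. ]]
0.04 [[224.4 255.6]]
0.0 [[225.5 268.5]]
238 [207, 208, 213, 214, 223]
240 [206, 214, 216, 217, 230]
242 [207, 232]
244 []
246 []
248 []
250 []
252 []
254 []
256 []
258 [228, 229, 230, 231, 232, 233]
260 [227, 228, 229, 230, 231, 232, 233]
262 [226, 227, 228, 229, 230, 231, 232, 233, 234]
264 [225, 226, 227, 228, 229, 230, 231, 232, 233, 234]
266 [225, 226, 227, 228, 229, 230, 231, 232, 233, 234]
268 [227, 228, 229, 230, 231, 232, 233, 234, 235]
270 [228, 229, 230, 231, 232, 233, 234, 235, 236, 237, 238]
```

step_arm(
  increments="0 0 0 0 0 0; 0 0 0 0 0 0; 0 0 0 0 0 0; 0 0 0 0 0 0; 0 0 0 0 0 0",
  claw=-0.4,
)

```text
time: 25.0
tool_pos: [0.5209, 0.3654, 0.055]
ee_rot: [3.141, 0.86, 0.794]
wrist_force: [-0.4, 0.5, -0.4]
width: 0.0651
```

step_arm(
  increments="-0.65 0 0.76 0 0 0; -0.65 0 0.76 0 0 0; -0.65 0 0.76 0 0 0; -1.3 0 1.5 0 0 0; -1.3 0 1.5 0 0 0",
)

```text
time: 25.5
tool_pos: [0.4716, 0.3152, 0.0549]
ee_rot: [3.141, 0.86, 0.794]
wrist_force: [0.1, 0.2, 0.5]
width: 0.0658
```

step_arm(
  increments="-1.3 0 1.5 0 0.1 0; -1.3 0 1.4 0 0.1 0; -1.5 0 1 0 0.1 0; -1.5 0 0 0 0.1 0; -1 0 -2 0 0.1 0",
)

```text
time: 26.0
tool_pos: [0.4209, 0.2644, 0.0846]
ee_rot: [-3.141, 0.36, 0.794]
wrist_force: [-0.1, -0.1, 0.7]
width: 0.0662
```

```bash
python3 - <<'E'
from h import *
o=get_obs();print(o["tool_pos"],o["ee_rot"],o["wrist_force"],o["time"])
for n in("top","side"):
    im=snapshot(n);cv2.imwrite(f"pics/{n}13.png",im[:,:,::-1]);i=im.astype(int)
    F=N*(NF-.017)+T*.112;z=np.array([0,0,1])
    print(n,proj(n,np.array([F,F+z*.04,F+z*.068,F+z*.081])).round(1).tolist())
    u,v=proj(n,F+z*.06)[0].astype(int)
    print(u,v);print("\n".join(" ".join("%3d"%q for q in r) for r in (i.sum(2)[v-24:v+30:2,u-24:u+24:2])))
E
```

```text
[0.42086328 0.26437439 0.08461104] [-3.14057252  0.36039985  0.79386035] [-0.12211764 -0.10167337  0.73422201] 26.0
top [[181.0, 174.6], [177.6, 170.6], [175.1, 167.6], [173.8, 166.1]]
175 168
174 191 224 266 298 327 311 239 172 141 123 118 102  99  99 132 255 319 328 328 329 328 319 249
214 254 287 317 310 288 228 171 149 123 128 138 115 103  99 105 180 295 327 328 329 329 329 300
281 303 307 298 257 196 162 141 125 130 150 151 126 105 100 102 122 243 320 328 328 331 329 321
291 280 249 201 164 145 133 121 131 146 160 159 141 114 100  96  98 174 292 328 330 331 331 328
213 190 163 146 135 125 122 132 146 162 162 161 148 119 104 103 100 117 232 317 328 328 331 331
136 134 127 123 119 127 132 147 157 161 161 161 154 134 109 103 101 100 158 282 328 331 332 331
113 115 116 119 125 136 144 157 156 161 161 163 158 146 117 103 104 101 112 216 311 331 331 331
115 116 119 123 132 142 149 154 157 160 159 162 159 145 129 109 102 102 101 144 275 325 329 331
111 114 117 127 136 141 148 153 152 158 159 159 161 151 136 112 106 106 101 112 205 307 330 331
146 114 116 126 136 138 143 145 152 150 156
[... 3654 characters left out ...]
 170 284 277 262 261 223 153
588 585 587 579 513 342 237 236 232 342 513 403 176 127 130 126 118 169 297 298 295 276 265 215
589 590 587 592 581 516 341 241 234 228 341 511 403 170 125 127 121 126 243 273 271 272 266 224
588 590 592 590 592 581 516 339 238 234 232 342 513 403 170 121 124 123 159 183 244 257 256 251
589 594 598 599 589 593 564 509 341 239 235 234 342 512 406 172 118 134 163 160 234 270 275 273
586 592 591 598 599 590 564 538 504 316 236 233 234 344 519 414 175 157 170 164 190 264 266 263
589 589 593 598 594 583 545 543 539 500 316 238 238 231 347 519 424 206 159 167 197 274 274 268
591 594 591 595 561 548 547 540 542 537 502 315 241 235 235 349 522 425 203 183 244 265 262 262
```

```bash
python3 - <<'E'
from h import *
c=ray("side",[225,243.8],.081)[0];print("cap N,T",c@N,c@T)
f=ray("side",[[216.8,259],[212.6,255],[225,267]],.045);print("fence N",f@N)
brownish=cv2.imread("pics/side13.png")
# bystanders: compare before/after
for n in("top","side"):
    a=cv2.imread(f"pics/{n}0.png").astype(int);b=cv2.imread(f"pics/{n}13.png").astype(int)
    for nm,P in(("white",[.42,.48,.076]),("squat",[.333,.417,.061]),("yellow",[.373,.29,.017])):
        u,v=proj(n,P)[0].astype(int);w=9;print(n,nm,abs(a-b)[v-w:v+w,u-w:u+w].mean().round(1))
E
```

```text
cap N,T 0.6572093414411962 0.10826573766096867
fence N [0.67468275 0.6747862  0.67476658]
top white 59.1
top squat 92.0
top yellow 63.7
side white 13.4
side squat 8.5
side yellow 38.8
```

The bottle stands upright with its axis 17.5 mm from the fence face, a gap of about 0.5 mm. I'll lift the arm clear and check the bystanders.

step_arm(
  increments="-1.4 0 -3.6 0 0 0; -1.4 0 -3.6 0 0 0; -1.4 0 -3.6 0 0 0; 0 4.5 0 0 0 0; 0 4.5 0 0 0 0",
)

```text
time: 26.6
tool_pos: [0.4879, 0.2027, 0.2028]
ee_rot: [3.14, 0.357, 0.797]
wrist_force: [0.7, 0.7, 0.4]
width: 0.0656
```

step_arm(
  increments="0 4.8 0 0 0 0; 0 4.8 0 0 0 0; 0 4.8 0 0 0 0; 0 4.8 0 0 0 0; 0 0 0 0 0 0",
)

```text
time: 27.1
tool_pos: [0.6262, 0.0623, 0.1974]
ee_rot: [-3.141, 0.364, 0.787]
wrist_force: [-0.4, 0.4, -1.8]
width: 0.0655
```

```bash
python3 - <<'E'
from h import *
o=get_obs();print(o["tool_pos"],o["wrist_force"],o["time"])
for n in("top","side"):
    b=snapshot(n)[:,:,::-1].astype(np.uint8);cv2.imwrite(f"pics/{n}14.png",b);a=cv2.imread(f"pics/{n}0.png")
    for nm,P in(("white",[.42,.48,.05]),("squat",[.333,.417,.04]),("yellow",[.373,.29,.017]),("stop bed",[.62,.47,.008])):
        u,v=proj(n,P)[0].astype(int);w=12
        t=a[v-w:v+w,u-w:u+w];r=cv2.matchTemplate(b[v-w-10:v+w+10,u-w-10:u+w+10],t,cv2.TM_CCOEFF_NORMED);_,mx,_,l=cv2.minMaxLoc(r);print(n,nm,round(mx,3),"shift",l[0]-10,l[1]-10)
i=cv2.imread("pics/side14.png").astype(int).sum(2)
for r in(242,246,252,258,262): print(r,np.where(i[r,205:245]<190)[0]+205)
E
```

```text
[0.626174   0.06231824 0.19739618] [-0.36517713  0.37718046 -1.75343981] 27.1
top white 0.999 shift 0 0
top squat 1.0 shift 0 0
top yellow 0.996 shift 0 0
top stop bed 0.999 shift 0 0
side white 0.999 shift 0 0
side squat 1.0 shift 0 0
side yellow 0.996 shift 0 0
side stop bed 0.999 shift 0 0
242 [217 218 219 220 221 222 223 224 225 226 227 228 229 230 231 232]
246 [216 217 218 219 220 221 222 223 224 225 226 227 228 229 230 231 232 233]
252 [217 218 219 220 221 222 223 224 225 226 227 228 229 230 231 232 233]
258 [218 219 220 221 222 223 224 225 226 227 228 229 230 231 232 233 234]
262 [221 222 223 224 225 226 227 228 229 230 231 232 233 234]
```

```bash
python3 -c "
from bench import *
print(close_job())"
```

```text
the job is handed in; nothing more can be done
None
```

The bottle stands upright on its foot, close against the fence, and the job was handed in at about 27 s. It did not go cleanly throughout: the foot seems to have come off the table for a while, and the fence was pressed too hard for a moment.

I gripped the bottle lightly by the cap and slid it, still lying, foot first against the fence. I then turned it up by moving and pitching the gripper, opened the fingers, and drew back without touching it.

**Last checks**
- **Bottle:** In the side camera its edges are vertical, and the gap to the fence measures about 0.5 mm (the calibration is good to about 2 mm). It did not move between the last two pictures.
- **Bystanders:** Both jars, the yellow look-alike and the stop's bed show no shift in either camera. I did not compare the tape ring, the spool or the green look-alike; nothing was moved near them at table height.

**What went wrong or disagreed**
- **Fence force:** On first contact the bearing force reached about 15 N for about 0.3 s, not the well under 15 N asked for. While turning up it reached about 12 N twice. I eased it back each time.
- **Foot off the table:** At about 0.7 rad of turn the forces showed the foot's upper edge sticking on the fence. By my model the lower edge was then about 6 mm above the table, with the foot centre about 19 mm up. I eased off the fence, set the foot back down, and went on with it pressed to the table. For roughly a second the bearing on the fence was near zero.
- **End of the turn:** Near the end the fence force also fell to about zero. The bottle was released roughly 0.1 rad short of upright and righted itself.
- **Finger position:** The fingertips in the pictures were about 19 mm behind the reported TCP, so the first closing missed the cap without touching it. I allowed for this afterwards.

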